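Charge the bench mill and hold its lid down

TASK

Tip all the resin lumps out of the steel pan into the grinding chamber of the bench mill, and stand the empty pan upright on the bench again. Then put the clear lid on the mill and with the fingers push it straight down against the spring as far as it goes (8 mm), firmly but without forcing it, and finish while still holding it down: the mill runs only while its lid is held. Leave the bottle, the jar and the tumbler of spatulas where they stand.

Things in the scene. Friction and masses are not known exactly. Their poses are not given: they have to be found in the camera images.
- mill: Bench blade mill, fixed: round white housing 132 mm across the foot, 100 mm high; on it an open steel grinding chamber (bore 92 mm, 51 mm deep, rim 155 mm above the bench, flat blade up to 12 mm above its floor), ringed by a black sprung collar (outside 116 mm, inside 104 mm). Origin: on the vertical axis, at the bench. z up.
- chamber_floor (a point): Centre of the grinding chamber's floor, on the mill's axis, 104 mm above the bench. z up.
- collar_top (a point): Centre of the collar's flat top edge, on the mill's axis; 165 mm above the bench at rest (10 mm above the chamber's rim), moves with the collar.
- collar (a joint): Travel of the sprung black collar, the mill's dead-man switch, in m: 0 at rest (up), 0.008 pressed down to its stop. The lid's flange rests on the collar and pushes it straight down. It needs 4 N to start moving and 12 N at the stop, and springs back when let go.
- lid: Loose clear lid (looks pale), 0.15 kg, plug down on the bench: plug 80 mm across, 10 mm deep; flange over it 116 mm across, 5 mm thick, grey edge; low dome up to 24 mm; black knob above. Origin: centre of the plug's underside, z up the knob. With the plug in the chamber's mouth and the flange on the collar, the origin is 155 mm above the bench; pressed home, 147 mm.
- lid_knob (a point): On the lid's axis, 45 mm above its origin, the height to grip the knob: upright, black, round, 21 mm across (25 mm at its top and foot), from 24 to 54 mm above the lid's origin.
- pan: Small steel pan, 0.2 to 0.4 kg: round, flared, 84 mm across the foot, 120 mm across the rim, 64 mm high, wall 3 mm, floor 4 mm, one straight bar handle out along -x. Origin: centre of the underside, z up out of the mouth. At the start it stands on the bench with the lumps in it and the handle roughly towards the robot.
- pan_grip (a point): Where to pinch the handle: a straight level round bar 14 mm thick (15.6 mm at its black end, 125 to 155 mm from the pan's axis), from the wall along the pan's -x to 157 mm. This point is on its centre line, 105 mm from the pan's axis, 56 mm above the underside. Axes as the pan's.
- lump_1: Rounded brown resin lump, about 20 mm, 12 g, one of five alike in the pan. Origin: about its centre.
- lump_2: Rounded brown resin lump, about 20 mm, 12 g, one of five alike in the pan. Origin: about its centre.
- lump_3: Rounded brown resin lump, about 20 mm, 12 g, one of five alike in the pan. Origin: about its centre.
- lump_4: Rounded brown resin lump, about 20 mm, 12 g, one of five alike in the pan. Origin: about its centre.
- lump_5: Rounded brown resin lump, about 20 mm, 12 g, one of five alike in the pan. Origin: about its centre.
- bottle: Amber bottle with black cap, 52 mm across, 120 mm high, standing beyond the work; leave it. Origin: centre of the underside.
- jar: Amber jar with black cap, 66 mm across, 75 mm high, standing beyond the work; leave it. Origin: centre of the underside.
- tumbler: Glass tumbler of wooden spatulas, 70 mm across, 75 mm high (spatulas to about 115 mm), standing beyond the work; leave it. Origin: centre of the underside.
Things that resemble listed ones, but are neither listed nor needed, are in the scene too. Leave any red look-alike of the pan alone. What is meant by the lid is not brown, and is the smaller of those in its own colour.

How it is judged (in metres and radians):
On the way, in this order (a step that is already met when the one before it is completed fails the run):
1. all five lumps lie inside the grinding chamber (horizontal distance between each of lump_1, lump_2, lump_3, lump_4, lump_5 and chamber_floor below 0.047 m and z of lump_1 in the frame of chamber_floor between 0 and 0.045 m and z of lump_2 in the frame of chamber_floor between 0 and 0.045 m and z of lump_3 in the frame of chamber_floor between 0 and 0.045 m and z of lump_4 in the frame of chamber_floor between 0 and 0.045 m and z of lump_5 in the frame of chamber_floor between 0 and 0.045 m), for 0.2 s.
2. the empty pan stands upright on the bench, let go and still (angle between pan's own z axis and vertical below 0.06 rad and height (world z) of pan between -0.004 and 0.004 m and contact force between pan and the fingers below 0.1 N and contact force between pan and the arm below 0.1 N and linear speed of pan below 0.02 m/s), for 0.2 s.
3. the lid sits on the mill and the fingers keep it pressed down to the stop (value of joint collar above 0.0065 m and horizontal distance between lid and collar_top below 0.009 m and angle between lid's own z axis and vertical below 0.07 rad and contact force between lid and mill above 8 N and contact force between the fingers and lid above 3 N and contact force between lid and pan below 0.1 N), for 0.5 s.
At the end, for the whole second after the job is handed in: Fingers still press the lid: collar past 6.5 of 8 mm, over 8 N, lid within 9 mm of centre and level to 4 degrees; all five lumps in the chamber; the pan upright (3.4 degrees), still, on the bench and not touched by the robot (all of step 1 and all of step 2 and all of step 3); the arm keeps its last pose, push and grip.
It fails at once if the lid is forced: pressed on the mill with more than 45 N (contact force between lid and mill above 45 N).
It fails at once if the bottle is moved by more than 20 mm or knocked over (distance of bottle from where it was at the start of the episode above 0.02 m or angle between bottle's own z axis and vertical above 0.3 rad).
It fails at once if the jar is moved by more than 20 mm or knocked over (distance of jar from where it was at the start of the episode above 0.02 m or angle between jar's own z axis and vertical above 0.3 rad).
It fails at once if the tumbler is moved by more than 20 mm or knocked over (distance of tumbler from where it was at the start of the episode above 0.02 m or angle between tumbler's own z axis and vertical above 0.3 rad).
It also fails if it takes over 69 s, if anything falls off the work surface, if the arm or the gripper's body presses on something with over 40 N, if the wrist force passes 120 N, or if a joint passes its speed limit or range.

ROBOT

A 6-joint arm with a two-finger parallel gripper is mounted at the origin on the work surface. World frame = base frame: x ahead of the robot, y to its left, z up, the work surface at z = 0. Lengths are in mm, angles in rad, forces in N, time in s.
With the tool pointing down it reaches from about 400 to 925 mm from the base axis. Payload 12.5 kg.
Tool frame: the origin (TCP) lies at the very end of the fingers, on their centre line; the grasp point (between the pads) lies env.grip_point_offset behind it (env.grip_point_offset is the distance from the TCP to the grasp point, in mm); y points along the fingers, z is the direction in which the jaws open and shut, and the axes are right-handed (so a half turn about y gives the same grasp; the last joint's range is limited). The gripper opens to 95 mm and grips with 3 to 60 N. Pads are 20 mm wide; open, the fingers measure 119 mm over their backs; the gripper's body (75 mm by 180 mm) begins 59 mm behind the grasp point.
Start: joints at [-1.282, 0.491, 1.559, -0, 1.092, -0.106], TCP at [240.414, -576.932, 192.561] pointing down, gripper open.
Joint ranges: [-3.1, 3.1], [-0.84, 2.19], [0.05, 2.79], [-1.13, 4.28], [0.06, 2.93], [-2.69, 2.69]. Speed limits (rad/s): [2.22, 2.22, 2.79, 3.14, 3.14, 3.14].

INTERFACE

Orientations are given as [roll, pitch, yaw] about the fixed x, y, z axes, in that order (R = Rz(yaw) Ry(pitch) Rx(roll)).
In Python, from cell import readout, read_camera, env, nets gives the robot as it stands.
- The arm moves only by the tool apply_moves, never from a script. Its argument "increments" is a list of rows, each a list of 3 entries, a list of its own where there are three numbers: the shift along the tool's x, y, z in cm, then the turn, a rotation vector about the tool's x, y, z in degrees, then the finger opening in cm, from 0 to 9.51. A call has exactly 5 rows; each row shifts and turns the pose as measured when the row begins, along the tool's axes as they then stand; what a row does not reach is not made up. A row lasts 1/8 s, in which the tool goes at most 62.5 mm and 10.7 degrees, less where a joint would pass 70% of its speed; a pose out of reach is approached as far as the arm can. A call with a gripper value outside its range is refused whole. The fingers move at their own pace and stop on an object; the grip force is fixed at half the most. Time passes only in rows, so rows that do not move let the fingers close, or fill a call up. It gives the time, the measured TCP pose, the force and the opening at its end, in the units of the state.
- readout.state(): the state, without advancing time (a new reading comes with each control period).
- read_camera(name): name is "scene" or "top"; returns a dict with "img" (384x512x3 uint8, red, green, blue), "vfov" (degrees; the focal length in pixels is half the picture's height over the tangent of half this angle, whatever the lens; pixels are square), "cx", "cy" (the principal point, pixels), "distortion" ([k1, k2, p1, p2, k3] as OpenCV has them; the pictures are not rectified), "rvec" (rotation vector, rad) and "tvec" (3), from world to camera coordinates, as OpenCV has them. Camera axes: x right, y down, z forward; pixel columns grow to the right and rows downward; lengths in mm; the calibration is good to about 2 mm. A picture is of the moment at which its call begins. There is no depth.
- env.job_done(): hands the job in, once; it reports no verdict.
Trained networks look in a picture, given as the dict that the camera call returned (one of the last four; its "shot" number tells which), for a name from the list of things; names that differ only in an ending like _2 or _b are one class to them, and where a whole thing is asked for, a point or a joint stands for the part that bears it (a point fixed in the world has none). Each returns a list of dicts, best first, with "confidence" (0 to 1); they miss things now and then, are a little off and sometimes report something else, mostly with a low value. They report only what shows in the picture. A call takes as long as a camera call. They do not tell look-alikes from the thing itself.
- nets.look_for(picture, thing): "point" ([x, y, z] in mm, in the coordinates of the camera as it stood for that picture, good to about 4 mm: the middle of the surface that is visible of it).
- nets.mark_of(picture, thing): "point" ([x, y, z] in mm, in the coordinates of the camera as it stood for that picture, good to about 4 mm: a listed point, or the origin of a listed thing).
The state is a dict: "t": time; "joints": joint angles; "qvel": joint speeds; "tau": joint torques, N m; "eef_pos": TCP position; "tcp_rot": TCP orientation; "ft_force": force on the tool from outside, world axes, zero at the start; "moment": the same for the moment, N m; "opening": opening from 0.0 (shut) to 1.0 (fully open).
Only numpy, scipy, OpenCV 4.12 (cv2) and the standard library are available. Lean on these libraries where they do the work, as an engineer would, in place of code of your own. Each camera call takes 0.05 s, during which the arm holds its last target. There are 200 camera calls.

## Working session

There is one attempt and no reset: what is moved stays moved. The work goes in short steps, Python scripts to look and compute and a tool call to move; the robot and the scene stay as the last step left them, time stands still between calls to the robot, and variables do not carry over. Pictures are saved under pics/ and viewed, about 8 in all and at most 12, crops included, and the job is handed in when it is done.

Besides the shell and the picture viewer there is one more tool, called after "Call:" by a JSON object that holds its "op" and its "data", one argument or row to a line. apply_moves: Moves the arm, as the interface text tells. Its arguments: {"type":"object","properties":{"increments":{"type":"array"}},"required":["increments"]}

```bash
ls; mkdir -p pics; cat > h.py <<'E'
import numpy as np, cv2
from scipy.spatial.transform import Rotation as R
from cell import readout, read_camera, env, nets
def w(pic,p):
    M=R.from_rotvec(np.ravel(pic["rvec"])).as_matrix()
    return M.T@(np.array(p)-np.ravel(pic["tvec"]))
def save(pic,n): cv2.imwrite(f"pics/{n}.png",cv2.cvtColor(pic["img"],cv2.COLOR_RGB2BGR))
def px(pic,P):
    f=192/np.tan(np.radians(pic["vfov"]/2)); h,wd=pic["img"].shape[:2]
    f=h/2/np.tan(np.radians(pic["vfov"]/2))
    K=np.array([[f,0,pic["cx"]],[0,f,pic["cy"]],[0,0,1]])
    return cv2.projectPoints(np.array(P,float).reshape(-1,1,3),np.ravel(pic["rvec"]),np.ravel(pic["tvec"]),K,np.array(pic["distortion"],float))[0].reshape(-1,2)
def ray(pic,uv,z):
    f=pic["img"].shape[0]/2/np.tan(np.radians(pic["vfov"]/2))
    K=np.array([[f,0,pic["cx"]],[0,f,pic["cy"]],[0,0,1]])
    q=cv2.undistortPoints(np.array([[uv]],float),K,np.array(pic["distortion"],float)).ravel()
    M=R.from_rotvec(np.ravel(pic["rvec"])).as_matrix(); o=-M.T@np.ravel(pic["tvec"]); d=M.T@np.array([q[0],q[1],1])
    return o+d*(z-o[2])/d[2]
E
python3 - <<'E'
from h import *
np.set_printoptions(precision=1,suppress=True)
print(readout.state(), env.grip_point_offset)
for c in ["scene","top"]:
    p=read_camera(c); save(p,c+"0")
    for t in ["mill","collar_top","lid","lid_knob","pan","pan_grip","lump_1","bottle","jar","tumbler"]:
        for d in nets.mark_of(p,t):
            if d["confidence"]>.2:
                P=w(p,d["point"]); print(c,t,round(d["confidence"],2),P,px(p,P)[0])
E
```

```text
pics
{'t': 0.0, 'joints': array([-1.3,  0.5,  1.6,  0. ,  1.1, -0.1]), 'qvel': array([ 0.,  0., -0.,  0., -0., -0.]), 'tau': array([  0. , -61.3, -25.8,   0.1,   0. ,  -0. ]), 'eef_pos': array([ 240.4, -576.7,  192. ]), 'tcp_rot': array([-1.6,  0. , -2.7]), 'ft_force': array([-0.6,  0.5,  1.3]), 'moment': array([-0.1,  0. ,  0. ]), 'opening': 0.998700753003243} 18.8
scene mill 0.86 [556.7  45.1   2.7] [253.8 231.2]
scene mill 0.35 [504.7 294.7  14.1] [322.7 291.3]
scene collar_top 0.9 [559.3  46.9 164.1] [253.6 192. ]
scene lid 0.96 [ 577.9 -278.8    1.2] [197.5 162.3]
scene lid 0.88 [ 771.2 -328.5   -1.5] [133.7 174.4]
scene lid 0.67 [ 400.  -269.2    5. ] [248.6 144.8]
scene lid_knob 0.62 [ 575.9 -278.1   41.5] [197.  152.7]
scene lid_knob 0.55 [ 767.  -324.5   68.5] [130.9 158.1]
scene lid_knob 0.55 [ 398.7 -269.5   47.3] [248.9 134.7]
scene pan 0.85 [299.4 105.9   1.7] [343.  211.2]
scene pan 0.84 [522.9 298.1   2.1] [316.7 298.1]
scene pan 0.58 [689.8 421.    0.9] [285.1 375.6]
scene pan_grip 0.95 [418.8 310.4  59.3] [358.  271.3]
scene pan_grip 0.57 [404.2 128.4  56.7] [319.6 2
[... 1149 characters left out ...]
.97 [414.7 310.6  54.6] [172.9 221.9]
top pan_grip 0.58 [406.  127.7  57.1] [232.3 226.5]
top pan_grip 0.5 [ 748.2 -161.7    1.3] [325.1 123.4]
top pan_grip 0.29 [560.5  43.5  -1.5] [261.  178.8]
top lump_1 0.58 [530.5 326.   15.7] [172.2 185.2]
top lump_1 0.48 [495.7 313.5  15.8] [175.6 196.2]
top lump_1 0.47 [526.8 269.2  10.2] [190.1 187. ]
top lump_1 0.41 [509.9 294.5  15.5] [181.7 192. ]
top lump_1 0.4 [545.  293.4  12.7] [182.7 181.1]
top bottle 0.63 [746.9  -3.5  -1.4] [276.8 122.5]
top jar 0.75 [ 747.8 -160.4    1.1] [324.7 123.6]
top tumbler 0.65 [732.9 163.7   0.2] [225.5 125.2]
top tumbler 0.58 [ 573.8 -280.9   44.8] [364.8 176. ]
top tumbler 0.27 [527.6 324.7  15.6] [172.6 186.2]
```

View pics/scene0.png

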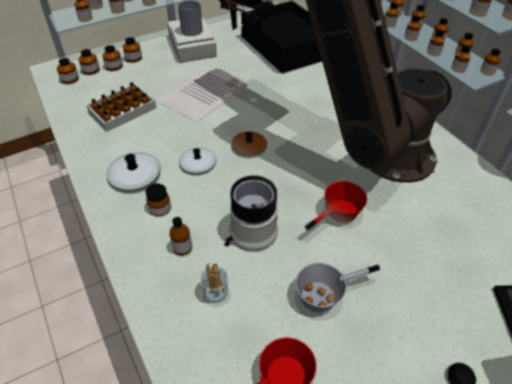

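View pics/top0.png

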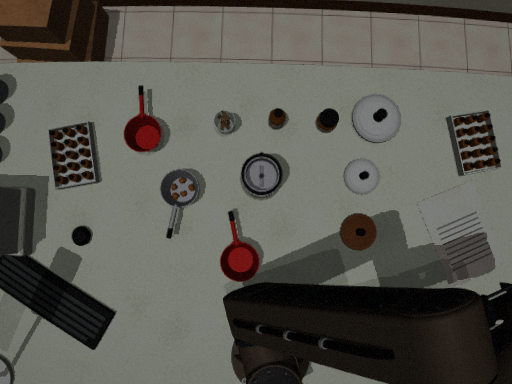

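The scene shows the steel pan with its lumps at px (318,290), the mill at (254,205) and the small white lid at (198,160). The red pans, the larger white lid and the brown lid are decoys. The network positions agree with this.

```bash
cat >> h.py <<'E'
def pose(s=None):
    s=s or readout.state(); return np.array(s["eef_pos"],float), R.from_euler("xyz",s["tcp_rot"])
def plan(goals, grip, p0=None, maxrot=10.0, maxd=55.0, pad=True):
    """goals: list of (tcp_pos, R); prints rows in tool axes, in cm and deg"""
    p,q=pose() if p0 is None else p0
    rows=[]
    for gp,gq in goals:
        gp=np.array(gp,float); rv=(q.inv()*gq).as_rotvec(degrees=True)
        n=int(np.ceil(max(np.linalg.norm(gp-p)/maxd,np.linalg.norm(rv)/maxrot,1)))
        for i in range(n):
            qi=q*R.from_rotvec(rv*i/n,degrees=True)
            rows.append([list(np.round(qi.inv().apply((gp-p)/n)/10,2)),list(np.round(rv/n,1)),grip])
        p,q=gp,gq
    while pad and len(rows)%5: rows.append([[0,0,0],[0,0,0],grip])
    for i in range(0,len(rows),5): print(str(rows[i:i+5]).replace("-0.0,","0,").replace("np.float64",""))
def down(yaw): return R.from_euler("xyz",[-np.pi/2,0,yaw])
def show():
    s=readout.state(); print("t",round(s["t"],2),"p",np.round(s["eef_pos"],1),"rpy",np.round(s["tcp_rot"],3),"j",np.round(s["joints"],3),"F",np.round(s["ft_force"],1),"op",round(s["opening"],3))
E
sed -i 's/list(np.round(qi/np.ndarray.tolist(np.round(qi/; s/list(np.round(rv/np.ndarray.tolist(np.round(rv/' h.py
python3 - <<'E'
from h import *
show()
p,q=pose(); y0=q.as_euler("xyz")[2]
plan([([440,-330,330],down(y0+.8)),([500,0,330],down(y0+1.7)),([425,309,250],down(-.115))],9.5)
E
```

```text
t 1.1 p [ 240.4 -576.9  192.6] rpy [-1.571 -0.    -2.747] j [-1.282  0.491  1.559 -0.     1.092 -0.106] F [ 0.3 -0.4  1. ] op 1.0
[[[-3.99, -1.96, -2.16], [0, -6.5, 0.0], 9.5], [[-4.21, -1.96, -1.69], [0, -6.5, 0.0], 9.5], [[-4.37, -1.96, -1.2], [0, -6.5, 0.0], 9.5], [[-4.48, -1.96, -0.69], [0, -6.5, 0.0], 9.5], [[-4.53, -1.96, -0.18], [0, -6.5, 0.0], 9.5]]
[[[-4.52, -1.96, 0.34], [0, -6.5, 0.0], 9.5], [[-4.45, -1.96, 0.85], [0, -6.5, 0.0], 9.5], [[-4.7, 0, -0.93], [0.0, -7.4, 0.0], 9.5], [[-4.78, 0, -0.32], [0.0, -7.4, 0.0], 9.5], [[-4.78, 0, 0.29], [0.0, -7.4, 0.0], 9.5]]
[[[-4.71, 0, 0.9], [0.0, -7.4, 0.0], 9.5], [[-4.55, 0, 1.5], [0.0, -7.4, 0.0], 9.5], [[-4.32, 0, 2.07], [0.0, -7.4, 0.0], 9.5], [[-4.02, 0, 2.61], [0.0, -7.4, 0.0], 9.5], [[-5.08, 1.33, 1.49], [0, -8.9, 0.0], 9.5]]
[[[-4.79, 1.33, 2.26], [0, -8.9, 0.0], 9.5], [[-4.38, 1.33, 2.98], [0, -8.9, 0.0], 9.5], [[-3.87, 1.33, 3.62], [0, -8.9, 0.0], 9.5], [[-3.26, 1.33, 4.17], [0, -8.9, 0.0], 9.5], [[-2.58, 1.33, 4.63], [0, -8.9, 0.0], 9.5]]
```

Call:
{"op": "apply_moves", "data": {
  "increments": [
    [[-4.0, -2.0, -2.2], [0, -6.5, 0], 9.5],
    [[-4.2, -2.0, -1.7], [0, -6.5, 0], 9.5],
    [[-4.4, -2.0, -1.2], [0, -6.5, 0], 9.5],
    [[-4.5, -2.0, -0.7], [0, -6.5, 0], 9.5],
    [[-4.5, -2.0, -0.2], [0, -6.5, 0], 9.5]
  ]
}}

```text
t: 1.72
eef_pos: [383.9, -396.0, 293.7]
tcp_rot: [-1.573, 0.002, -2.167]
ft_force: [1.4, 0.1, -0.1]
opening: 0.999
```

Call:
{"op": "apply_moves", "data": {
  "increments": [
    [[-4.5, -2.0, 0.3], [0, -6.5, 0], 9.5],
    [[-4.4, -2.0, 0.8], [0, -6.5, 0], 9.5],
    [[-4.7, 0, -0.9], [0, -7.4, 0], 9.5],
    [[-4.8, 0, -0.3], [0, -7.4, 0], 9.5],
    [[-4.8, 0, 0.3], [0, -7.4, 0], 9.5]
  ]
}}

```text
t: 2.35
eef_pos: [466.0, -176.5, 337.1]
tcp_rot: [-1.568, 0.0, -1.532]
ft_force: [0.4, 0.4, 0.6]
opening: 0.996
```

Call:
{"op": "apply_moves", "data": {
  "increments": [
    [[-4.7, 0, 0.9], [0, -7.4, 0], 9.5],
    [[-4.6, 0, 1.5], [0, -7.4, 0], 9.5],
    [[-4.3, 0, 2.1], [0, -7.4, 0], 9.5],
    [[-4.0, 0, 2.6], [0, -7.4, 0], 9.5],
    [[-5.1, 1.3, 1.5], [0, -8.9, 0], 9.5]
  ]
}}

```text
t: 2.98
eef_pos: [479.4, 72.3, 325.1]
tcp_rot: [-1.567, -0.004, -0.838]
ft_force: [0.5, 0.4, 0.2]
opening: 1.0
```

```bash
python3 - <<'E'
from h import *
show()
plan([([425,300,180],down(-.115)),([425.4,309.6,110],down(-.115))],9.5)
E
```

```text
t 2.98 p [479.4  72.3 325.1] rpy [-1.567 -0.004 -0.838] j [ 0.013  0.165  1.69  -0.     1.281 -0.719] F [0.5 0.4 0.2] op 1.0
[[[-3.44, 2.41, 1.85], [0, -6.9, 0.0], 9.5], [[-3.19, 2.42, 2.25], [0, -6.9, 0.0], 9.5], [[-2.89, 2.42, 2.62], [0, -6.9, 0.0], 9.5], [[-2.55, 2.42, 2.95], [0, -6.9, 0.0], 9.5], [[-2.18, 2.42, 3.24], [0, -6.9, 0.0], 9.5]]
[[[-1.77, 2.42, 3.48], [0, -6.9, 0.0], 9.5], [[-0.04, 3.5, 0.48], [0.0, 0.0, 0.0], 9.5], [[-0.04, 3.5, 0.48], [0.0, 0.0, 0.0], 9.5], [[0, 0, 0], [0, 0, 0], 9.5], [[0, 0, 0], [0, 0, 0], 9.5]]
```

Call:
{"op": "apply_moves", "data": {
  "increments": [
    [[-3.4, 2.4, 1.9], [0, -6.9, 0], 9.5],
    [[-3.2, 2.4, 2.2], [0, -6.9, 0], 9.5],
    [[-2.9, 2.4, 2.6], [0, -6.9, 0], 9.5],
    [[-2.6, 2.4, 3.0], [0, -6.9, 0], 9.5],
    [[-2.2, 2.4, 3.2], [0, -6.9, 0], 9.5]
  ]
}}

```text
t: 3.6
eef_pos: [430.0, 268.7, 203.0]
tcp_rot: [-1.567, -0.01, -0.214]
ft_force: [1.0, 0.2, 0.2]
opening: 0.998
```

Call:
{"op": "apply_moves", "data": {
  "increments": [
    [[-1.8, 2.4, 3.5], [0, -6.9, 0], 9.5],
    [[0, 3.5, 0.5], [0, 0, 0], 9.5],
    [[0, 3.5, 0.5], [0, 0, 0], 9.5],
    [[0, 0, 0], [10, 0, 0], 9.5],
    [[0, 0, 0], [0, 0, 0], 9.5]
  ]
}}

```text
t: 4.22
eef_pos: [419.6, 321.5, 104.3]
tcp_rot: [-1.394, -0.009, -0.083]
ft_force: [0.9, -0.3, 0.7]
opening: 1.002
```

```bash
python3 - <<'E'
from h import *
show()
for c in ["top","scene"]:
    p=read_camera(c); save(p,c+"1")
    for t in ["pan","pan_grip"]:
        for d in nets.mark_of(p,t):
            P=w(p,d["point"])
            if d["confidence"]>.2 and P[1]>220 and P[0]<600: print(c,t,round(d["confidence"],2),P.round(1))
E
```

```text
t 4.22 p [419.6 321.5 104.3] rpy [-1.394 -0.009 -0.083] j [ 0.446  0.435  1.977  0.247  0.647 -1.234] F [ 0.9 -0.3  0.7] op 1.002
top pan 0.72 [520.  294.1  -1.2]
scene pan 0.88 [5.198e+02 2.958e+02 5.000e-01]
scene pan_grip 0.93 [418.8 310.9  58.9]
```

```bash
cat >> h.py <<'E'
import json,os
def log():
    s=readout.state(); open("log.jsonl","a").write(json.dumps([list(map(float,s[k])) for k in("joints","eef_pos","tcp_rot")])+"\n")
E
python3 - <<'E'
from h import *
log()
plan([([423.6,309.2,90],down(-.125)),([423.6,309.2,37],down(-.125))],9.5)
E
```

```text
[[[0.22, 0.63, -0.8], [-5.0, 1.3, 0.2], 9.5], [[0.24, 0.69, -0.74], [-5.0, 1.3, 0.2], 9.5], [[0.0, 5.3, -0.0], [0.0, 0.0, 0.0], 9.5], [[0, 0, 0], [0, 0, 0], 9.5], [[0, 0, 0], [0, 0, 0], 9.5]]
```

Call:
{"op": "apply_moves", "data": {
  "increments": [
    [[0.2, 0.6, -0.8], [-5, 1.3, 0.2], 9.5],
    [[0.2, 0.7, -0.7], [-5, 1.3, 0.2], 9.5],
    [[0, 2.0, 0], [0, 0, 0], 9.5],
    [[0, 1.6, 0], [0, 0, 0], 9.5],
    [[0, 0, 0], [0, 0, 0], 9.5]
  ]
}}

```text
t: 5.15
eef_pos: [424.2, 310.5, 54.2]
tcp_rot: [-1.577, -0.005, -0.125]
ft_force: [-0.9, -0.2, -0.6]
opening: 1.002
```

```bash
python3 - <<'E'
from h import *
log(); show()
plan([([423.6,309.2,37],down(-.125))],9.5)
p=read_camera("scene"); save(p,"scene2")
u,v=map(int,px(p,[423,309,56])[0]); 
I=cv2.cvtColor(p["img"],cv2.COLOR_RGB2BGR)[max(v-90,0):v+90,max(u-120,0):u+120]
cv2.imwrite("pics/c2.png",cv2.resize(I,None,fx=3,fy=3))
E
```

```text
t 5.15 p [424.2 310.5  54.2] rpy [-1.577 -0.005 -0.125] j [ 0.51   0.543  1.937 -0.012  0.661 -0.926] F [-0.9 -0.2 -0.6] op 1.002
[[[-0.05, 1.72, -0.13], [0.3, 0, 0.3], 9.5], [[0, 0, 0], [0, 0, 0], 9.5], [[0, 0, 0], [0, 0, 0], 9.5], [[0, 0, 0], [0, 0, 0], 9.5], [[0, 0, 0], [0, 0, 0], 9.5]]
```

View pics/c2.png

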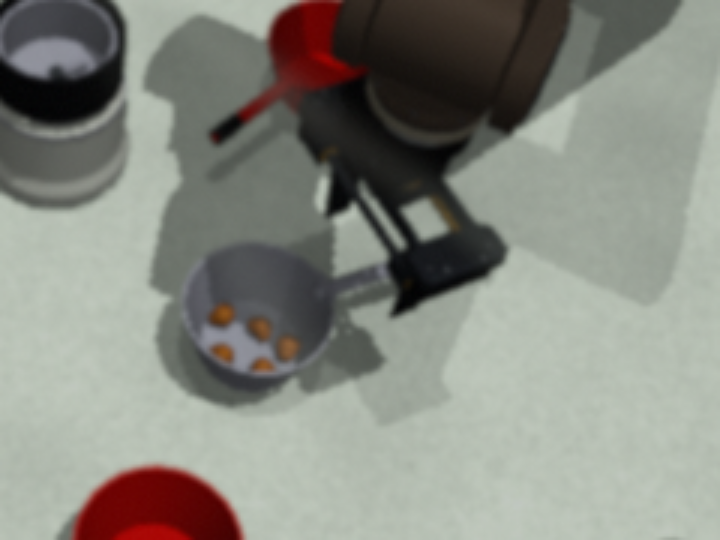

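Call:
{"op": "apply_moves", "data": {
  "increments": [
    [[0, 1.7, -0.1], [0, 0, 0], 9.5],
    [[0, 0.1, 0], [0, 0, 0], 0],
    [[0, 0, 0], [0, 0, 0], 0],
    [[0, 0, 0], [0, 0, 0], 0],
    [[0, 0, 0], [0, 0, 0], 0]
  ]
}}

```text
t: 5.82
eef_pos: [426.0, 310.2, 39.8]
tcp_rot: [-1.573, -0.009, -0.126]
ft_force: [-0.7, 0.4, -0.4]
opening: 0.631
```

Call:
{"op": "apply_moves", "data": {
  "increments": [
    [[0, 0, 0], [0, 0, 0], 0],
    [[0, 0, 0], [0, 0, 0], 0],
    [[0, 0, 0], [0, 0, 0], 0],
    [[0, 0, 0], [0, 0, 0], 0],
    [[0, 0, 0], [0, 0, 0], 0]
  ]
}}

```text
t: 6.45
eef_pos: [426.1, 310.3, 40.2]
tcp_rot: [-1.573, -0.01, -0.126]
ft_force: [-0.3, 1.4, 0.6]
opening: 0.107
```

```bash
cat > fk.py <<'E'
from h import *
from scipy.optimize import least_squares
D=[([-1.282,.491,1.559,0,1.092,-.106],[240.4,-576.9,192.6],[-1.571,0,-2.747]),
([.013,.165,1.69,0,1.281,-.719],[479.4,72.3,325.1],[-1.567,-.004,-.838]),
([ 0.446,0.435,1.977,0.247,0.647,-1.234],[419.6,321.5,104.3],[-1.394,-0.009,-0.083])]+[json.loads(l) for l in open("log.jsonl")]
def fk(j,x):
    z1,a1,a2,a3,d4,d6,lat,lat2,s1,s4,y0=x
    e=lambda a,t:R.from_euler(a,t)
    q=e("z",j[0]); p=np.array([0,0,z1])+q.apply([a1,lat,0])
    q=q*e("y",j[1]); p=p+q.apply([0,0,a2])
    q=q*e("y",j[2]); p=p+q.apply([a3,0,0])
    p=p+q.apply([0,0,d4])
    q=q*e("z",S4*j[3]); q=q*e("y",j[4]); p=p+q.apply([0,lat2,d6])
    q=q*e("z",S6*j[5]+y0)
    return p,q
def toolR(q): # tool y along approach z
    return q*R.from_matrix(np.array([[1,0,0],[0,0,1],[0,-1,0]],float).T if 0 else np.array([[1.,0,0],[0,0,-1],[0,1,0]]))
def res(x):
    r=[]
    for j,p,a in D:
        P,Q=fk(j,x); r+=list(P-np.array(p)); r+=list(300*(toolR(Q).inv()*R.from_euler("xyz",a)).as_rotvec())
    return r+list(.01*(np.array(x)[:8]-[300,50,450,50,450,200,60,0]))
best=None
for S4 in(1,-1):
  for S6 in (1,-1):
    for y0 in(0,1.57,-1.57,3.14):
      s=least_squares(res,[300,50,450,50,450,200,60,0,0,0,y0])
      if best is None or s.cost<best[0]: best=(s.cost,S4,S6,s.x)
cost,S4,S6,X=best
def ik(p,q,j0):
    lo=np.array([-3.1,-.84,.05,-1.13,.06,-2.69]);hi=np.array([3.1,2.19,2.79,4.28,2.93,2.69])
    def f(j):
        P,Q=fk(j,X); return np.r_[(P-p)/100,3*(toolR(Q).inv()*q).as_rotvec()]
    s=least_squares(f,np.clip(j0,lo+1e-3,hi-1e-3),bounds=(lo,hi)); return s.x,s.cost
E
python3 - <<'E'
from fk import *
log(); show(); print(cost,S4,S6,X.round(2))
E
```

```text
t 6.45 p [426.1 310.3  40.2] rpy [-1.573 -0.01  -0.126] j [ 0.508  0.566  1.947 -0.013  0.622 -0.926] F [-0.3  1.4  0.6] op 0.107
2.205851929315967 1 1 [ 1.9533e+02 -2.7000e-01  5.8668e+02  4.2750e+01  4.1116e+02  2.9261e+02
  6.5970e+01  6.0000e-02  0.0000e+00  0.0000e+00 -1.5700e+00]
```

```bash
cat >> fk.py <<'E'
OFF=16.; LX=95.
def panpose(c,psi,th):
    """c: point on handle-axis line at pan axis (world); returns TCP pos, R"""
    q=R.from_euler("z",psi)*R.from_euler("x",th)*R.from_euler("x",-np.pi/2)
    return np.array(c)-R.from_euler("z",psi).apply([LX,0,0])+q.apply([0,OFF,0]), q
E
python3 - <<'E'
from fk import *
s=readout.state(); show(); j0=s["joints"]
for psi in (-.9,-.6,-.3,0,.3,.6):
    print("psi",psi); j=np.array(j0)
    for th in np.radians([0,30,60,90,105,120,135]):
        c=np.array([557,47,250.]); 
        p,q=panpose(c,psi,th); j,cst=ik(p,q,j)
        # wrist position
        x=X.copy(); x[5]=0; wp,_=fk(j,x)
        print(round(np.degrees(th)),j.round(2),"cost",round(cst,5),"wrist",wp.round(0))
E
```

```text
t 6.45 p [426.1 310.3  40.2] rpy [-1.573 -0.01  -0.126] j [ 0.508  0.566  1.947 -0.013  0.622 -0.926] F [-0.3  1.4  0.6] op 0.107
psi -0.9
0 [ 0.11  0.29  1.77 -0.    1.08 -0.56] cost 0.0 wrist [498. 121. 527.]
30 [-0.08  0.15  2.08  0.64  0.61 -1.22] cost 0.0 wrist [390.  35. 490.]
60 [-0.3   0.24  2.38  1.81  0.83 -2.55] cost 0.0 wrist [310. -28. 388.]
90 [-0.43  0.38  2.42  1.89  1.3  -2.69] cost 0.30477 wrist [313. -72. 337.]
105 [-0.45  0.47  2.4   1.93  1.51 -2.69] cost 0.75341 wrist [330. -85. 310.]
120 [-0.4   0.61  2.37  2.04  1.78 -2.69] cost 1.32112 wrist [359. -79. 262.]
135 [ 0.19  1.25  2.38  3.18  2.91 -2.69] cost 0.59713 wrist [310. 125.  38.]
psi -0.6
0 [ 0.07  0.25  1.83 -0.    1.06 -0.9 ] cost 0.0 wrist [479. 101. 527.]
30 [-0.2   0.16  2.06  0.68  0.82 -1.62] cost 0.0 wrist [400. -14. 490.]
60 [-0.46  0.29  2.29  1.38  1.06 -2.49] cost 0.0 wrist [343. -97. 388.]
90 [-0.56  0.49  2.31  1.52  1.48 -2.69] cost 0.17382 wrist [ 353. -141.  311.]
105 [-0.55  0.59  2.27  1.57  1.68 -2.69] cost 0.48785 wrist [ 374. -152.  275.]
120 [-0.51  0.72  2.23  1.65  1.9  -2.69] co
[... 1628 characters left out ...]
1.81  1.01  2.3  -2.69] cost 0.06504 wrist [ 552. -219.  130.]
135 [-0.44  1.05  1.83  1.11  2.47 -2.69] cost 0.11615 wrist [ 545. -184.   77.]
psi 0.6
0 [-0.15  0.24  1.85 -0.    1.06 -2.32] cost 0.0 wrist [479.  -7. 527.]
30 [-0.33  0.41  1.69  0.3   1.48 -2.6 ] cost 0.0 wrist [ 557. -121.  490.]
60 [-0.42  0.62  1.6   0.49  1.86 -2.69] cost 9e-05 wrist [ 614. -204.  389.]
90 [-0.45  0.84  1.58  0.66  2.18 -2.69] cost 0.00597 wrist [ 638. -235.  254.]
105 [-0.44  0.93  1.6   0.75  2.32 -2.69] cost 0.00948 wrist [ 634. -229.  183.]
120 [-0.43  1.02  1.65  0.83  2.46 -2.69] cost 0.01439 wrist [ 619. -209.  118.]
135 [-0.39  1.1   1.71  0.92  2.6  -2.69] cost 0.02256 wrist [ 596. -176.   62.]
```

```bash
python3 - <<'E'
from fk import *
s=readout.state(); j0=s["joints"]
for psi in (-1.2,-.9,-.6,-.3):
    print("psi",psi); j=np.array(j0)
    for th in np.radians([0,-30,-60,-90,-105,-120,-135]):
        c=np.array([557,47,260.]); 
        p,q=panpose(c,psi,th); j,cst=ik(p,q,j)
        x=X.copy(); x[5]=0; wp,_=fk(j,x)
        print(round(np.degrees(th)),j.round(2),"cost",round(cst,5),"wrist",wp.round(0))
E
```

```text
psi -1.2
0 [ 0.13  0.32  1.7  -0.    1.12 -0.24] cost 0.0 wrist [523. 136. 537.]
-30 [ 0.18  0.56  1.4  -0.1   1.7  -0.18] cost 0.0 wrist [652. 186. 500.]
-60 [ 0.2   0.79  1.2  -0.18  2.18 -0.18] cost 0.0 wrist [746. 222. 398.]
-90 [ 0.21  0.99  1.15 -0.29  2.55 -0.24] cost 0.0 wrist [781. 236. 260.]
-105 [ 0.21  1.06  1.19 -0.37  2.7  -0.29] cost 0.0 wrist [772. 232. 188.]
-120 [ 0.2   1.12  1.28 -0.46  2.82 -0.36] cost 0.0 wrist [746. 222. 122.]
-135 [ 0.19  1.16  1.39 -0.59  2.92 -0.46] cost 0.0 wrist [705. 206.  64.]
psi -0.9
0 [ 0.11  0.28  1.76 -0.    1.1  -0.56] cost 0.0 wrist [498. 121. 537.]
-30 [ 0.23  0.5   1.5  -0.22  1.62 -0.4 ] cost 0.0 wrist [606. 207. 500.]
-60 [ 0.29  0.73  1.33 -0.38  2.06 -0.38] cost 0.0 wrist [686. 270. 398.]
-90 [ 0.3   0.93  1.3  -0.56  2.4  -0.43] cost 0.0 wrist [715. 294. 260.]
-105 [ 0.3   1.01  1.33 -0.67  2.54 -0.47] cost 0.0 wrist [707. 288. 188.]
-120 [ 0.29  1.08  1.41 -0.78  2.66 -0.52] cost 0.0 wrist [686. 270. 122.]
-135 [ 0.26  1.13  1.51 -0.89  2.77 -0.56] cost 0.0 wrist [651. 243.  64.]
psi -0.6
0 [ 0.07  0.24  1.81 -0.    1.09 -0
[... 315 characters left out ...]
t [630. 321. 188.]
-120 [ 0.36  1.03  1.57 -0.96  2.49 -0.51] cost 0.0 wrist [614. 299. 122.]
-135 [ 0.32  1.1   1.65 -1.05  2.62 -0.49] cost 0.0 wrist [589. 262.  64.]
psi -0.3
0 [ 0.02  0.22  1.85  0.    1.08 -1.25] cost 0.0 wrist [466.  75. 537.]
-30 [ 0.27  0.37  1.73 -0.45  1.37 -0.84] cost 0.0 wrist [507. 207. 500.]
-60 [ 0.41  0.57  1.67 -0.73  1.7  -0.64] cost 0.0 wrist [537. 304. 398.]
-90 [ 0.45  0.79  1.67 -0.94  2.01 -0.53] cost 0.0 wrist [548. 340. 260.]
-105 [ 0.44  0.9   1.7  -1.03  2.16 -0.48] cost 0.0 wrist [545. 331. 188.]
-120 [ 0.41  0.99  1.74 -1.12  2.32 -0.42] cost 0.0 wrist [537. 304. 122.]
-135 [ 0.35  1.08  1.8  -1.13  2.49 -0.3 ] cost 0.00803 wrist [521. 263.  61.]
```

Call:
{"op": "apply_moves", "data": {
  "increments": [
    [[0, 0, 0], [0, 0, 0], 0],
    [[0, -1.0, 0], [0, 0, 0], 0],
    [[0, -2.0, 0], [0, 0, 0], 0],
    [[0, -2.0, 0], [0, 0, 0], 0],
    [[0, 0, 0], [0, 0, 0], 0]
  ]
}}

```text
t: 7.08
eef_pos: [425.7, 310.5, 93.1]
tcp_rot: [-1.573, -0.01, -0.126]
ft_force: [-0.5, -0.1, -0.6]
opening: 0.001
```

```bash
python3 - <<'E'
from fk import *
show()
p=read_camera("scene"); save(p,"scene3")
for t in ["pan","pan_grip"]:
    for d in nets.mark_of(p,t):
        P=w(p,d["point"])
        if P[1]>200 and P[0]<600: print(t,round(d["confidence"],2),P.round(1))
I=cv2.cvtColor(p["img"],cv2.COLOR_RGB2BGR)[190:340,230:430]
cv2.imwrite("pics/c3.png",cv2.resize(I,None,fx=3,fy=3))
E
```

```text
t 7.08 p [425.7 310.5  93.1] rpy [-1.573 -0.01  -0.126] j [ 0.509  0.482  1.908 -0.011  0.745 -0.928] F [-0.5 -0.1 -0.6] op 0.001
pan 0.56 [520.4 295.4   1.4]
```

View pics/c3.png

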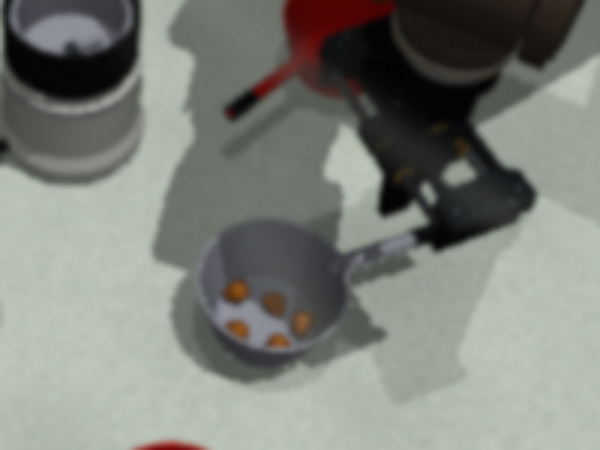

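```bash
python3 - <<'E'
from fk import *
p=read_camera("scene"); t=read_camera("top")
pc=np.array([520,296,0]); d=np.array([-.9925,.122,0])
for pic,n,b in((p,"s",(190,340,230,430)),(t,"t",(130,280,80,280))):
    I=cv2.resize(cv2.cvtColor(pic["img"],cv2.COLOR_RGB2BGR)[b[0]:b[1],b[2]:b[3]],None,fx=3.9,fy=3.9,interpolation=2)
    for P,c in((pose()[0],(0,255,0)),(pc+d*60+[0,0,56],(255,0,0)),(pc+d*105+[0,0,56],(0,255,255)),(pc+d*157+[0,0,56],(255,0,255))):
        u=(px(pic,P)[0]-[b[2],b[0]])*3.9; cv2.circle(I,tuple(int(v) for v in u),3,c,-1)
    cv2.imwrite(f"pics/d{n}.png",I)
a=cv2.imread("pics/ds.png");b=cv2.imread("pics/dt.png")
cv2.imwrite("pics/d.png",cv2.resize(np.vstack([a,b]),None,fx=.51,fy=.51) if 0 else cv2.resize(np.hstack([a,b]),(800,300)))
E
```

```text
(no output)
```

View pics/d.png

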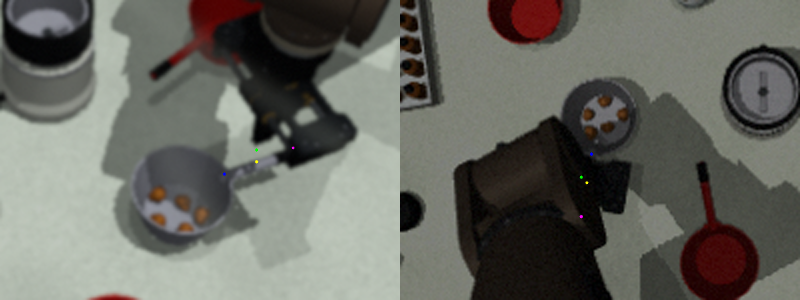

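Call:
{"op": "apply_moves", "data": {
  "increments": [
    [[-0.5, -3.5, -3.0], [0, 0, 0], 9.5],
    [[-0.5, -3.0, -5.0], [0, 0, 0], 9.5],
    [[0, -3.0, -5.0], [0, 0, 0], 9.5],
    [[0, -3.0, -5.0], [0, 0, 0], 9.5],
    [[0, 0, -4.0], [0, 0, 0], 9.5]
  ]
}}

```text
t: 7.95
eef_pos: [385.2, 89.4, 217.4]
tcp_rot: [-1.579, -0.002, -0.121]
ft_force: [0.5, -0.3, -0.1]
opening: 0.472
```

```bash
python3 - <<'E'
from fk import *
show()
I=[]
for c,b in (("scene",(240,330,270,390)),("top",(155,245,120,240))):
    p=read_camera(c)
    for t in ["pan","pan_grip"]:
        for d in nets.mark_of(p,t):
            P=w(p,d["point"])
            if P[1]>200 and P[0]<600: print(c,t,round(d["confidence"],2),P.round(1),px(p,P)[0].round(1))
    Q=cv2.cvtColor(p["img"],cv2.COLOR_RGB2BGR)[b[0]:b[1],b[2]:b[3]]
    I.append(cv2.resize(Q,(400,300),interpolation=2))
cv2.imwrite("pics/e.png",np.hstack(I))
E
```

```text
t 7.95 p [385.2  89.4 217.4] rpy [-1.579 -0.002 -0.121] j [ 0.067  0.128  2.042 -0.01   0.971 -1.377] F [ 0.5 -0.3 -0.1] op 0.472
scene pan 0.74 [520.4 297.6   1.6] [317.4 297.6]
scene pan_grip 0.74 [416.1 310.4  59.4] [358.9 270.7]
top pan 0.74 [508.6 292.1  13.8] [182.5 192.4]
top pan_grip 0.85 [415.7 309.2  52.7] [173.5 221.6]
```

View pics/e.png

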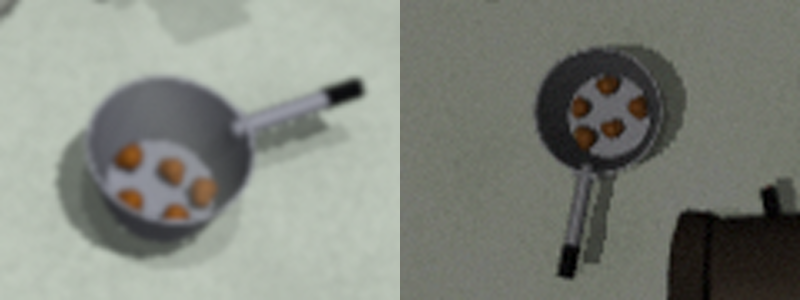

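```bash
python3 - <<'E'
from fk import *
s=read_camera("scene"); t=read_camera("top")
def tri(a,b):
    f=lambda P:np.r_[px(s,P)[0]-a,px(t,P)[0]-b]
    r=least_squares(f,[420,310,56]); return r.x.round(1), r.fun.round(1)
print("end",tri((378.9,265.8),(170.1,237.5)))
print("blk",tri((368,270),(171.3,229.1)))
print("base",tri((341.4,278.4),(175.8,206)))
for P in ([416,310,56],[416,310,46],[416,310,36],[416,300,56]): print(P,px(s,P)[0].round(1),px(t,P)[0].round(1))
E
```

```text
end (array([363.7, 320.2,  54.7]), array([-1.1, -0.1, -0.9,  0.9]))
blk (array([391.5, 316.1,  51.6]), array([-0.3, -0. , -0.3,  0.3]))
base (array([463.2, 304.2,  53.8]), array([-0.1, -0. , -0.1,  0.1]))
[416, 310, 56] [358.5 271.4] [173.  221.5]
[416, 310, 46] [357.8 273.6] [173.7 221.4]
[416, 310, 36] [357.  275.8] [174.4 221.4]
[416, 300, 56] [356.  268.3] [176.3 221.6]
```

```bash
python3 - <<'E'
from fk import *
s=read_camera("scene"); p,q=pose(); show()
I=cv2.cvtColor(s["img"],cv2.COLOR_RGB2BGR)
pts=[(p,(0,255,0)),(p+q.apply([0,-18.8,0]),(255,255,0)),(p+q.apply([0,-78,0]),(255,0,255)),(p+q.apply([0,0,30]),(0,0,255)),(p+q.apply([0,0,-30]),(0,0,255))]
u0,v0=px(s,p)[0].astype(int); b=(v0-60,v0+40,u0-60,u0+73)
J=cv2.resize(I[b[0]:b[1],b[2]:b[3]],None,fx=6,fy=6,interpolation=2)
J=cv2.convertScaleAbs(J,alpha=1.8,beta=20)
for P,c in pts: cv2.circle(J,tuple(int(x) for x in (px(s,P)[0]-[b[2],b[0]])*6),4,c,-1)
cv2.imwrite("pics/f.png",J)
E
```

```text
t 8.4 p [385.   91.6 215.7] rpy [-1.579e+00  1.000e-03 -1.200e-01] j [ 0.072  0.133  2.042 -0.01   0.97  -1.373] F [ 0.   0.3 -0.7] op 0.855
```

View pics/f.png

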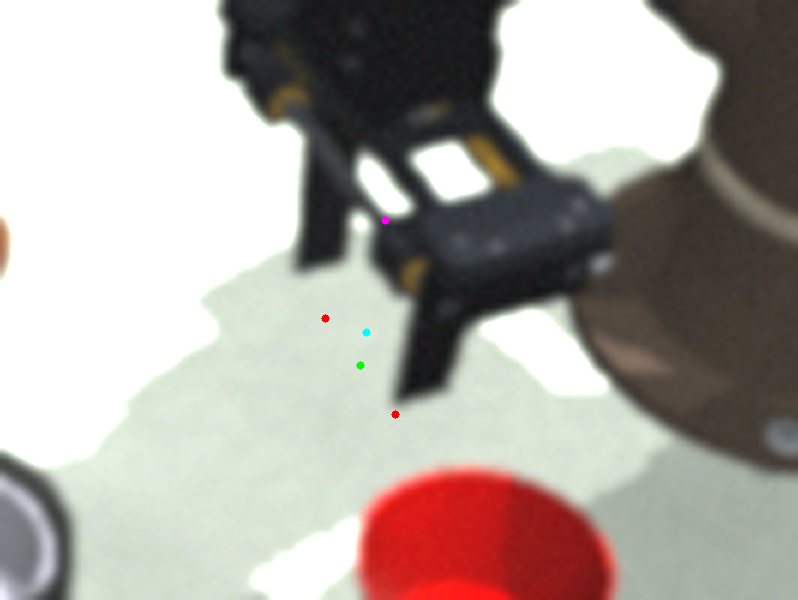

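```bash
python3 - <<'E'
from h import *
plan([([425,310.5,120],down(-.15)),([425,310.5,22],down(-.15))],9.5)
E
```

```text
[[[0.27, 1.88, 4.46], [0.1, 0.3, -0.0], 9.5], [[0.25, 1.88, 4.46], [0.1, 0.3, -0.0], 9.5], [[0.22, 1.89, 4.45], [0.1, 0.3, -0.0], 9.5], [[0.19, 1.9, 4.45], [0.1, 0.3, -0.0], 9.5], [[0.16, 1.91, 4.45], [0.1, 0.3, -0.0], 9.5]]
[[[0.0, 4.9, -0.0], [0.0, 0.0, 0.0], 9.5], [[0.0, 4.9, -0.0], [0.0, 0.0, 0.0], 9.5], [[0, 0, 0], [0, 0, 0], 9.5], [[0, 0, 0], [0, 0, 0], 9.5], [[0, 0, 0], [0, 0, 0], 9.5]]
```

Call:
{"op": "apply_moves", "data": {
  "increments": [
    [[0.3, 1.9, 4.5], [0.1, 0.3, 0], 9.5],
    [[0.3, 1.9, 4.5], [0.1, 0.3, 0], 9.5],
    [[0.2, 1.9, 4.5], [0.1, 0.3, 0], 9.5],
    [[0.2, 1.9, 4.4], [0.1, 0.3, 0], 9.5],
    [[0.2, 1.9, 4.4], [0.1, 0.3, 0], 9.5]
  ]
}}

```text
t: 9.02
eef_pos: [426.9, 319.1, 116.8]
tcp_rot: [-1.57, -0.001, -0.146]
ft_force: [0.2, 0.0, 1.4]
opening: 1.001
```

```bash
python3 - <<'E'
from h import *
show(); plan([([425,310.5,120],down(-.15)),([425,310.5,22],down(-.15))],9.5)
E
```

```text
t 9.03 p [426.9 319.1 116.8] rpy [-1.57e+00 -1.00e-03 -1.46e-01] j [ 0.518  0.456  1.869 -0.     0.815 -0.907] F [0.2 0.  1.4] op 1.001
[[[-0.07, -0.32, -0.88], [0, 0.3, 0.1], 9.5], [[0.0, 4.9, -0.0], [0.0, 0.0, 0.0], 9.5], [[0.0, 4.9, -0.0], [0.0, 0.0, 0.0], 9.5], [[0, 0, 0], [0, 0, 0], 9.5], [[0, 0, 0], [0, 0, 0], 9.5]]
```

Call:
{"op": "apply_moves", "data": {
  "increments": [
    [[-0.1, 0, -0.9], [0, 0, 0], 9.5],
    [[0, 3.5, 0], [0, 0, 0], 9.5],
    [[0, 3.5, 0], [0, 0, 0], 9.5],
    [[0, 2.3, 0], [0, 0, 0], 9.5],
    [[0, 0, 0], [0, 0, 0], 9.5]
  ]
}}

```text
t: 9.65
eef_pos: [422.2, 313.2, 19.4]
tcp_rot: [-1.572, 0.001, -0.138]
ft_force: [-0.5, -0.3, 0.3]
opening: 0.995
```

Call:
{"op": "apply_moves", "data": {
  "increments": [
    [[0, 0, 0], [0, 0, 0], 0],
    [[0, 0, 0], [0, 0, 0], 0],
    [[0, 0, 0], [0, 0, 0], 0],
    [[0, 0, 0], [0, 0, 0], 0],
    [[0, 0, 0], [0, 0, 0], 0]
  ]
}}

```text
t: 10.28
eef_pos: [423.3, 313.7, 22.8]
tcp_rot: [-1.569, -0.003, -0.137]
ft_force: [0.9, 0.9, 0.3]
opening: 0.532
```

Call:
{"op": "apply_moves", "data": {
  "increments": [
    [[0, 0, 0], [0, 0, 0], 0],
    [[0, 0, 0], [0, 0, 0], 0],
    [[0, 0, 0], [0, 0, 0], 0],
    [[0, 0, 0], [0, 0, 0], 0],
    [[0, 0, 0], [0, 0, 0], 0]
  ]
}}

```text
t: 10.9
eef_pos: [423.2, 313.5, 22.7]
tcp_rot: [-1.57, -0.002, -0.137]
ft_force: [0.2, -0.6, 1.6]
opening: 0.142
```

Call:
{"op": "apply_moves", "data": {
  "increments": [
    [[0, 0, 0], [0, 0, 0], 0],
    [[0, 0, 0], [0, 0, 0], 0],
    [[0, 0, 0], [0, 0, 0], 0],
    [[0, 0, 0], [0, 0, 0], 0],
    [[0, 0, 0], [0, 0, 0], 0]
  ]
}}

```text
t: 11.52
eef_pos: [423.2, 313.5, 22.7]
tcp_rot: [-1.57, -0.002, -0.138]
ft_force: [0.0, -0.2, 0.8]
opening: 0.143
```

Call:
{"op": "apply_moves", "data": {
  "increments": [
    [[0, -1.0, 0], [0, 0, 0], 0],
    [[0, -2.0, 0], [0, 0, 0], 0],
    [[0, -2.5, 0], [0, 0, 0], 0],
    [[0, -2.5, 0], [0, 0, 0], 0],
    [[0, 0, 0], [0, 0, 0], 0]
  ]
}}

```text
t: 12.15
eef_pos: [421.6, 313.1, 105.6]
tcp_rot: [-1.572, 0.001, -0.137]
ft_force: [-0.0, -0.2, -4.2]
opening: 0.143
```

```bash
python3 - <<'E'
from fk import *
show()
I=[]
p=read_camera("scene")
for t in ["pan","pan_grip"]:
    for d in nets.mark_of(p,t)[:3]:
        P=w(p,d["point"])
        if P[1]>200 and P[0]<600: print(t,round(d["confidence"],2),P.round(1),px(p,P)[0].round(1))
Q=cv2.cvtColor(p["img"],cv2.COLOR_RGB2BGR)[190:310,260:420]
cv2.imwrite("pics/g.png",cv2.resize(Q,(800,600),interpolation=2))
E
```

```text
t 12.15 p [421.6 313.1 105.6] rpy [-1.572e+00  1.000e-03 -1.370e-01] j [ 0.513  0.464  1.896  0.     0.783 -0.921] F [-0.  -0.2 -4.2] op 0.143
pan 0.88 [479.6 304.5  44.2] [335.2 283.5]
pan_grip 0.84 [415.4 312.2 147.2] [366.8 250.2]
```

View pics/g.png

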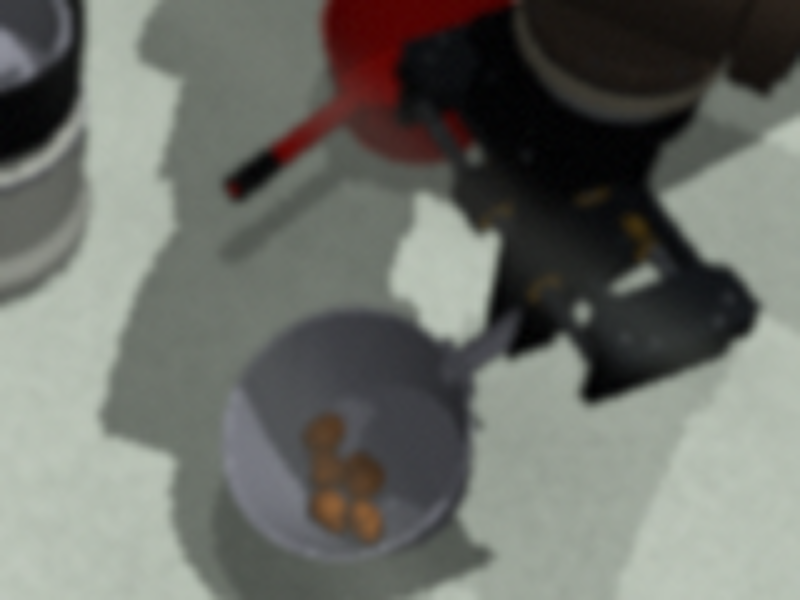

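```bash
cat >> fk.py <<'E'
def tool_from_pan(c,psi,th,dl=np.radians(29.5),L=98.,off=32.):
    """c: point on handle line at the pan axis; th: roll about pan x (rad, negative = mouth to left)"""
    Rp=R.from_euler("z",psi)*R.from_euler("x",th)
    q=Rp*R.from_euler("x",-np.pi/2)*R.from_euler("z",-dl)
    return np.array(c)+Rp.apply([-L,0,0])+q.apply([0,off,0]), q
E
python3 - <<'E'
from fk import *
s=readout.state(); j0=s["joints"]
for psi in (-1.2,-.9,-.6,-.3,0):
    print("psi",psi); j=np.array(j0)
    for th in np.radians([0,-30,-60,-90,-105,-120,-135]):
        c=np.array([545,40,255.]); 
        p,q=tool_from_pan(c,psi,th); j,cst=ik(p,q,j)
        x=X.copy(); x[5]=0; wp,_=fk(j,x)
        print(round(np.degrees(th)),j.round(2),"cost",round(cst,5),"wrist",wp.round(0))
E
```

```text
psi -1.2
0 [ 0.37  0.36  1.8  -0.6   1.07  0.32] cost 0.0 wrist [463. 251. 482.]
-30 [ 0.37  0.54  1.56 -0.51  1.56  0.01] cost 0.0 wrist [569. 292. 452.]
-60 [ 0.37  0.74  1.4  -0.57  1.98 -0.25] cost 0.0 wrist [646. 322. 369.]
-90 [ 0.37  0.91  1.36 -0.72  2.3  -0.52] cost 0.0 wrist [675. 333. 255.]
-105 [ 0.37  0.98  1.39 -0.83  2.41 -0.69] cost 0.0 wrist [667. 331. 196.]
-120 [ 0.37  1.04  1.46 -0.97  2.5  -0.86] cost 0.0 wrist [646. 322. 141.]
-135 [ 0.37  1.08  1.55 -1.13  2.57 -1.06] cost 2e-05 wrist [612. 309.  94.]
psi -0.9
0 [ 0.35  0.26  1.95 -0.66  0.87  0.1 ] cost 0.0 wrist [404. 217. 482.]
-30 [ 0.41  0.45  1.73 -0.64  1.38 -0.13] cost 0.0 wrist [493. 288. 452.]
-60 [ 0.45  0.66  1.6  -0.73  1.78 -0.33] cost 0.0 wrist [558. 340. 369.]
-90 [ 0.46  0.84  1.57 -0.88  2.1  -0.54] cost 0.0 wrist [582. 359. 255.]
-105 [ 0.45  0.91  1.6  -0.98  2.22 -0.66] cost 0.0 wrist [576. 354. 196.]
-120 [ 0.45  0.98  1.65 -1.09  2.32 -0.78] cost 0.0 wrist [558. 340. 141.]
-135 [ 0.44  1.05  1.74 -1.13  2.42 -0.83] cost 0.03133 wrist [525. 320.  90.]
psi -0.6
0 [ 0.27  0.17  2.08 -0.67  0
[... 889 characters left out ...]
20 [ 0.59  0.95  2.03 -1.13  2.07 -0.35] cost 0.39033 wrist [380. 334. 124.]
-135 [ 0.52  1.11  2.13 -1.13  2.26 -0.19] cost 0.48111 wrist [349. 277.  50.]
psi 0
0 [-0.08  0.05  2.23  0.12  0.35 -1.75] cost 0.0 wrist [319.  40. 482.]
-30 [ 0.26  0.15  2.21 -1.12  0.66 -0.57] cost 0.0 wrist [319. 154. 452.]
-60 [ 0.48  0.33  2.08 -1.13  1.18 -0.6 ] cost 0.17914 wrist [354. 259. 416.]
-90 [ 0.65  0.61  2.04 -1.13  1.63 -0.46] cost 0.72356 wrist [352. 349. 292.]
-105 [ 0.69  0.81  2.11 -1.13  1.84 -0.27] cost 0.98575 wrist [322. 353. 190.]
-120 [ 0.64  1.07  2.25 -1.13  2.06  0.05] cost 1.05944 wrist [281. 292.  79.]
-135 [ 0.21  1.4   2.55 -1.13  2.53  0.75] cost 0.60172 wrist [231. 117.  44.]
```

```bash
python3 - <<'E'
from fk import *
show(); j=readout.state()["joints"]
qA=R.from_euler("z",-.6)*R.from_euler("x",np.radians(-40))*R.from_euler("x",-np.pi/2)
A=(np.array([430,190,270]),qA)
B=tool_from_pan([542.7,42.3,265],-1.0,np.radians(-40))
for g in (A,B):
    j,c=ik(*g,j); print(j.round(2),round(c,5),g[0].round(0))
plan([([421.6,313,190],pose()[1]),A,B],0,maxrot=8,maxd=40)
E
```

```text
t 12.3 p [420.7 312.4 103.3] rpy [-1.574  0.004 -0.137] j [ 0.513  0.467  1.898  0.     0.782 -0.921] F [-0.6 -0.2 -2.7] op 0.137
[ 0.47  0.5   1.51 -0.32  1.75 -0.46] 0.0 [430 190 270]
[ 0.42  0.54  1.61 -0.61  1.61 -0.17] 0.0 [483. 102. 244.]
[[[0.02, -2.89, 0.01], [0.0, 0.0, 0.0], 0], [[0.02, -2.89, 0.01], [0.0, 0.0, 0.0], 0], [[0.02, -2.89, 0.01], [0.0, 0.0, 0.0], 0], [[0.41, -1.33, -2.02], [-6.5, 4.2, 1.5], 0], [[0.53, -1.11, -2.12], [-6.5, 4.2, 1.5], 0]]
[[[0.67, -0.88, -2.19], [-6.5, 4.2, 1.5], 0], [[0.81, -0.65, -2.22], [-6.5, 4.2, 1.5], 0], [[0.96, -0.42, -2.21], [-6.5, 4.2, 1.5], 0], [[1.12, -0.2, -2.17], [-6.5, 4.2, 1.5], 0], [[3.12, 1.59, -0.53], [-1.5, 5.7, -4.8], 0]]
[[[3.01, 1.86, -0.18], [-1.5, 5.7, -4.8], 0], [[2.84, 2.11, 0.16], [-1.5, 5.7, -4.8], 0], [[0, 0, 0], [0, 0, 0], 0], [[0, 0, 0], [0, 0, 0], 0], [[0, 0, 0], [0, 0, 0], 0]]
```

Call:
{"op": "apply_moves", "data": {
  "increments": [
    [[0, -2.5, 0], [0, 0, 0], 0],
    [[0, -2.9, 0], [0, 0, 0], 0],
    [[0, -2.9, 0], [0, 0, 0], 0],
    [[0.4, -1.3, -2.0], [-6.5, 4.2, 1.5], 0],
    [[0.5, -1.1, -2.1], [-6.5, 4.2, 1.5], 0]
  ]
}}

```text
t: 12.92
eef_pos: [421.0, 269.9, 209.6]
tcp_rot: [-1.819, 0.048, -0.294]
ft_force: [0.4, 1.1, -4.6]
opening: 0.143
```

Call:
{"op": "apply_moves", "data": {
  "increments": [
    [[0.7, -0.9, -2.2], [-6.5, 4.2, 1.5], 0],
    [[0.8, -0.7, -2.2], [-6.5, 4.2, 1.5], 0],
    [[1.0, -0.4, -2.2], [-6.5, 4.2, 1.5], 0],
    [[1.1, -0.2, -2.2], [-6.5, 4.2, 1.5], 0],
    [[0, 0, 0], [0, 0, 0], 0]
  ]
}}

```text
t: 13.55
eef_pos: [428.1, 187.3, 260.6]
tcp_rot: [-2.303, 0.005, -0.607]
ft_force: [-1.0, 0.6, -4.2]
opening: 0.141
```

```bash
python3 - <<'E'
from fk import *
show(); j=readout.state()["joints"]
p=read_camera("scene"); save(p,"scene5")
P,q=pose()
for t in ["pan","pan_grip"]:
    for d in nets.mark_of(p,t)[:3]:
        W=w(p,d["point"])
        print(t,round(d["confidence"],2),W.round(1),"in tool",q.inv().apply(W-P).round(1))
plan([tool_from_pan([542.7,42.3,265],-1.0,np.radians(-40))],0,maxrot=8,maxd=40)
E
```

```text
t 13.55 p [428.1 187.3 260.6] rpy [-2.303  0.005 -0.607] j [ 0.469  0.524  1.519 -0.325  1.759 -0.448] F [-1.   0.6 -4.2] op 0.141
pan 0.68 [558.3  43.9   0.8] in tool [190.7 221.9 139.9]
pan 0.65 [300.4 106.9   0.7] in tool [-57.1 286.6  70.1]
pan 0.59 [446.3 122.1 213.9] in tool [52.8 63.4 -1.3]
pan_grip 0.64 [404.4 129.3  51.3] in tool [ 15.3 196.7  94. ]
[[[3.17, 1.3, -0.58], [-0.9, 5.7, -4.9], 0], [[3.08, 1.57, -0.24], [-0.9, 5.7, -4.9], 0], [[2.95, 1.83, 0.08], [-0.9, 5.7, -4.9], 0], [[0, 0, 0], [0, 0, 0], 0], [[0, 0, 0], [0, 0, 0], 0]]
```

Call:
{"op": "apply_moves", "data": {
  "increments": [
    [[3.2, 1.3, -0.6], [-0.9, 5.7, -4.9], 0],
    [[3.1, 1.6, -0.2], [-0.9, 5.7, -4.9], 0],
    [[2.9, 1.8, 0.1], [-0.9, 5.7, -4.9], 0],
    [[0, 0, 0], [0, 0, 0], 0],
    [[0, 0, 0], [0, 0, 0], 0]
  ]
}}

```text
t: 14.32
eef_pos: [483.8, 103.3, 242.6]
tcp_rot: [-2.327, -0.391, -0.647]
ft_force: [-0.7, 0.1, -3.0]
opening: 0.14
```

```bash
python3 - <<'E'
from fk import *
show(); j=readout.state()["joints"]
p=read_camera("scene"); t_=read_camera("top")
P,q=pose()
for pic in(p,t_):
  for d in nets.mark_of(pic,"pan")[:4]:
    W=w(pic,d["point"]); T=q.inv().apply(W-P)
    if np.linalg.norm(T)<150: print(round(d["confidence"],2),W.round(1),"in tool",T.round(1))
a=cv2.resize(cv2.cvtColor(p["img"],cv2.COLOR_RGB2BGR)[130:270,180:320],(400,400),interpolation=2)
b=cv2.resize(cv2.cvtColor(t_["img"],cv2.COLOR_RGB2BGR)[110:230,200:320],(400,400),interpolation=2)
cv2.imwrite("pics/i.png",np.hstack([a,b]))
G=[tool_from_pan([542.7,42.3,258],-1.0,np.radians(x)) for x in(-70,-85,-100,-118)]
for g in G:
    j,c=ik(*g,j); print(j.round(2),round(c,5),g[0].round(0))
plan(G,0,maxrot=6,maxd=40)
E
```

```text
t 14.32 p [483.8 103.3 242.6] rpy [-2.327 -0.391 -0.647] j [ 0.42   0.537  1.611 -0.612  1.595 -0.167] F [-0.7  0.1 -3. ] op 0.14
0.87 [509.   32.2 211.8] in tool [46.1 66.7  5.9]
0.72 [507.2  32.7 209.3] in tool [43.6 68.4  6.5]
[ 0.43  0.74  1.51 -0.71  1.97 -0.38] 0.0 [476.  97. 248.]
[ 0.43  0.83  1.49 -0.79  2.12 -0.5 ] 0.0 [475.  97. 256.]
[ 0.43  0.91  1.52 -0.89  2.25 -0.63] 0.0 [475.  97. 263.]
[ 0.43  0.99  1.58 -1.03  2.37 -0.8 ] 0.0 [478.  98. 271.]
[[[-0.01, 0.03, -0.19], [-4.5, -2.5, 0.1], 0], [[-0.02, 0.04, -0.18], [-4.5, -2.5, 0.1], 0], [[-0.02, 0.06, -0.18], [-4.5, -2.5, 0.1], 0], [[-0.03, 0.07, -0.17], [-4.5, -2.5, 0.1], 0], [[-0.04, 0.08, -0.16], [-4.5, -2.5, 0.1], 0]]
[[[-0.04, 0.1, -0.15], [-4.5, -2.5, 0.1], 0], [[0.02, -0.03, -0.24], [-4.4, -2.5, 0.0], 0], [[0.01, -0.01, -0.24], [-4.4, -2.5, 0.0], 0], [[-0.01, 0.01, -0.24], [-4.4, -2.5, 0.0], 0], [[0.02, -0.03, -0.24], [-4.4, -2.5, 0.0], 0]]
[[[0.01, -0.01, -0.24], [-4.4, -2.5, 0.0], 0], [[-0.01, 0.01, -0.24], [-4.4, -2.5, 0.0], 0], [[0.02, -0.03, -0.22], [-3.9, -2.2, -0.0], 0], [[0.01, -0.01, -0.22], [-3.9, -2.2, -0.0], 0], [[0, 0, -0.22], [-3.9, -2.2, -0.0], 0]]
[[[-0.01, 0.01, -0.22], [-3.9, -2.2, -0.0], 0], [[0, 0, 0], [0, 0, 0], 0], [[0, 0, 0], [0, 0, 0], 0], [[0, 0, 0], [0, 0, 0], 0], [[0, 0, 0], [0, 0, 0], 0]]
```

View pics/i.png

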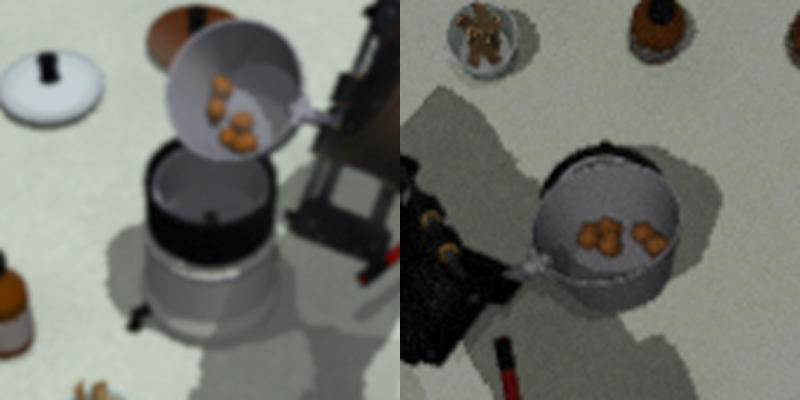

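```bash
python3 - <<'E'
from fk import *
j=readout.state()["joints"]
G=[tool_from_pan([542.7,42.3,256],-1.0,np.radians(x),dl=np.radians(36)) for x in(-70,-100)]
for g in G:
    j,c=ik(*g,j); print(j.round(2),round(c,5),g[0].round(0))
plan(G,0,maxrot=7,maxd=40)
E
```

```text
[ 0.46  0.73  1.55 -0.79  1.92 -0.38] 0.0 [479.  96. 247.]
[ 0.47  0.89  1.56 -0.95  2.18 -0.65] 0.0 [478.  95. 260.]
[[[0.05, 0.06, -0.18], [-5.2, -3.3, -1.2], 0], [[0.03, 0.08, -0.17], [-5.2, -3.3, -1.2], 0], [[0.02, 0.09, -0.17], [-5.2, -3.3, -1.2], 0], [[0.01, 0.11, -0.16], [-5.2, -3.3, -1.2], 0], [[0, 0.12, -0.15], [-5.2, -3.3, -1.2], 0]]
[[[0.04, -0.06, -0.26], [-4.9, -3.5, 0.0], 0], [[0.02, -0.03, -0.26], [-4.9, -3.5, 0.0], 0], [[0.01, -0.01, -0.27], [-4.9, -3.5, 0.0], 0], [[-0.01, 0.01, -0.27], [-4.9, -3.5, 0.0], 0], [[-0.02, 0.03, -0.26], [-4.9, -3.5, 0.0], 0]]
```

Call:
{"op": "apply_moves", "data": {
  "increments": [
    [[0.1, 0.1, -0.2], [-5.2, -3.3, -1.2], 0],
    [[0, 0.1, -0.2], [-5.2, -3.3, -1.2], 0],
    [[0, 0.1, -0.2], [-5.2, -3.3, -1.2], 0],
    [[0, 0.1, -0.2], [-5.2, -3.3, -1.2], 0],
    [[0, 0.1, -0.2], [-5.2, -3.3, -1.2], 0]
  ]
}}

```text
t: 15.15
eef_pos: [478.8, 96.6, 250.4]
tcp_rot: [-2.865, -0.196, -0.394]
ft_force: [0.0, -0.8, -3.3]
opening: 0.142
```

Call:
{"op": "apply_moves", "data": {
  "increments": [
    [[0, -0.1, -0.3], [-4.9, -3.5, 0], 0],
    [[0, 0, -0.3], [-4.9, -3.5, 0], 0],
    [[0, 0, -0.3], [-4.9, -3.5, 0], 0],
    [[0, 0, -0.3], [-4.9, -3.5, 0], 0],
    [[0, 0, -0.3], [-4.9, -3.5, 0], 0]
  ]
}}

```text
t: 15.78
eef_pos: [478.4, 98.6, 265.1]
tcp_rot: [2.978, 0.118, -0.374]
ft_force: [0.6, -1.0, -3.4]
opening: 0.143
```

```bash
cat > chk.py <<'E'
from fk import *
import sys
show(); P,q=pose()
for n in("scene","top"):
  pic=read_camera(n); save(pic,n+sys.argv[1])
  for t in("pan","lump_1"):
    for d in nets.mark_of(pic,t)[:7]:
      W=w(pic,d["point"])
      if d["confidence"]>.2 and (t!="pan" or np.linalg.norm(W-P)<160): print(n,t,round(d["confidence"],2),W.round(0),"mill dist",round(np.hypot(W[0]-557.5,W[1]-47)),"tool",q.inv().apply(W-P).round(0))
E
python3 chk.py 7
python3 - <<'E'
from fk import *
G=[tool_from_pan([542.7,42.3,256],-1.0,np.radians(x),dl=np.radians(36)) for x in(-118,)]
plan(G,0,maxrot=7,maxd=40)
E
```

```text
t 15.78 p [478.4  98.6 265.1] rpy [ 2.978  0.118 -0.374] j [ 0.473  0.896  1.562 -0.966  2.195 -0.675] F [ 0.6 -1.  -3.4] op 0.143
scene pan 0.98 [497.  18. 266.] mill dist 67 tool [46. 69.  5.]
scene lump_1 0.53 [509.  20. 227.] mill dist 56 tool [61. 56. 41.]
scene lump_1 0.5 [502.  38. 232.] mill dist 56 tool [48. 43. 35.]
scene lump_1 0.48 [528.  29. 229.] mill dist 34 tool [76. 42. 34.]
scene lump_1 0.37 [554.  33. 225.] mill dist 15 tool [98. 29. 34.]
scene lump_1 0.37 [511.  29. 249.] mill dist 50 tool [58. 51. 18.]
top pan 0.79 [494.  20. 266.] mill dist 69 tool [43. 68.  5.]
top lump_1 0.4 [567.  68. 178.] mill dist 23 tool [103. -16.  73.]
[[[0.08, 0.04, -0.09], [-4.5, -3.3, 0.1], 0], [[0.08, 0.05, -0.1], [-4.5, -3.3, 0.1], 0], [[0.07, 0.06, -0.1], [-4.5, -3.3, 0.1], 0], [[0, 0, 0], [0, 0, 0], 0], [[0, 0, 0], [0, 0, 0], 0]]
```

Call:
{"op": "apply_moves", "data": {
  "increments": [
    [[0, 0, 0], [0, 0, 0], 0],
    [[0.1, 0, -0.1], [-4.5, -3.3, 0], 0],
    [[0.1, 0, -0.1], [-4.5, -3.3, 0], 0],
    [[0.1, 0.1, -0.1], [-4.5, -3.3, 0], 0],
    [[0, 0, 0], [0, 0, 0], 0]
  ]
}}

```text
t: 16.7
eef_pos: [481.8, 97.0, 270.7]
tcp_rot: [2.739, 0.277, -0.422]
ft_force: [0.8, 0.1, -2.8]
opening: 0.142
```

```bash
python3 chk.py 8
```

```text
t 16.7 p [481.8  97.  270.7] rpy [ 2.739  0.277 -0.422] j [ 0.465  0.964  1.618 -1.09   2.294 -0.833] F [ 0.8  0.1 -2.8] op 0.142
scene pan 0.65 [499.  19. 277.] mill dist 65 tool [44. 67.  8.]
scene lump_1 0.54 [589.  29. 113.] mill dist 36 tool [164. -29. 115.]
scene lump_1 0.42 [562.  57. 124.] mill dist 11 tool [126. -42. 109.]
scene lump_1 0.25 [562.  47. 162.] mill dist 4 tool [120. -19.  78.]
top pan 0.87 [500.  18. 280.] mill dist 64 tool [44. 68.  5.]
```

```bash
python3 - <<'E'
from fk import *
D=np.radians(37); j0=readout.state()["joints"]
for psi in(-.4,-.137,.1,.3):
  for c in ([530,285],[560,270]):
    j=np.array(j0)
    for cc,ps,th in(([543,42,275],-1,-60),(c+[200],psi,-25),(c+[56],psi,0)):
        g=tool_from_pan(cc,ps,np.radians(th),dl=D); j,k=ik(*g,j)
        print(psi,c,j.round(2),round(k,5))
E
```

```text
-0.4 [530, 285] [ 0.47  0.65  1.57 -0.77  1.83 -0.31] 0.0
-0.4 [530, 285] [ 0.84  0.53  1.8  -0.84  1.15  0.01] 0.0
-0.4 [530, 285] [ 0.77  0.64  2.01 -1.13  0.63  0.61] 0.03768
-0.4 [560, 270] [ 0.47  0.65  1.57 -0.77  1.83 -0.31] 0.0
-0.4 [560, 270] [ 0.78  0.54  1.78 -0.86  1.13 -0.03] 0.0
-0.4 [560, 270] [ 0.71  0.65  1.98 -1.13  0.6   0.54] 0.04364
-0.137 [530, 285] [ 0.47  0.65  1.57 -0.77  1.83 -0.31] 0.0
-0.137 [530, 285] [ 0.82  0.45  1.97 -1.01  0.94 -0.04] 0.0
-0.137 [530, 285] [ 0.68  0.57  2.08 -1.13  0.45  0.3 ] 0.16669
-0.137 [560, 270] [ 0.47  0.65  1.57 -0.77  1.83 -0.31] 0.0
-0.137 [560, 270] [ 0.76  0.45  1.95 -1.04  0.91 -0.08] 0.0
-0.137 [560, 270] [ 0.61  0.57  2.06 -1.13  0.41  0.23] 0.164
0.1 [530, 285] [ 0.47  0.65  1.57 -0.77  1.83 -0.31] 0.0
0.1 [530, 285] [ 0.76  0.37  2.07 -1.13  0.76 -0.17] 0.00795
0.1 [530, 285] [ 0.54  0.51  2.15 -1.13  0.22 -0.04] 0.25934
0.1 [560, 270] [ 0.47  0.65  1.57 -0.77  1.83 -0.31] 0.0
0.1 [560, 270] [ 0.69  0.38  2.05 -1.13  0.72 -0.23] 0.0124
0.1 [560, 270] [ 0.47  0.52  2.13 -1.13  0.18 -0.11] 0.2344
0.3 [530, 285] [ 0.47  0.65  1.57 -0.77  1.83 -0.31] 0.0
0.3 [530, 285] [ 0.66  0.3   2.13 -1.13  0.58 -0.41] 0.05174
0.3 [530, 285] [ 0.43  0.48  2.2  -1.13  0.06 -0.32] 0.261
0.3 [560, 270] [ 0.47  0.65  1.57 -0.77  1.83 -0.31] 0.0
0.3 [560, 270] [ 0.58  0.31  2.1  -1.13  0.53 -0.48] 0.05382
0.3 [560, 270] [ 0.38  0.51  2.17 -1.13  0.06 -0.36] 0.23244
```

```bash
python3 - <<'E'
from fk import *
D=np.radians(37); j0=readout.state()["joints"]
for psi in(-.8,-1.1,-1.4):
  for c in ([530,270],[580,240]):
    j=np.array(j0)
    for cc,ps,th in(([543,42,280],-1,-60),(c+[220],psi,-25),(c+[56],psi,0)):
        g=tool_from_pan(cc,ps,np.radians(th),dl=D); j,k=ik(*g,j)
        x=X.copy(); x[5]=0; wp,_=fk(j,x)
        print(psi,c,j.round(2),round(k,5),wp.round(0))
E
```

```text
-0.8 [530, 270] [ 0.47  0.65  1.57 -0.77  1.84 -0.32] 0.0 [557. 354. 384.]
-0.8 [530, 270] [ 0.79  0.62  1.54 -0.64  1.46  0.11] 0.0 [416. 514. 409.]
-0.8 [530, 270] [ 0.79  0.72  1.86 -0.94  0.84  0.78] 0.0 [352. 453. 264.]
-0.8 [580, 240] [ 0.47  0.65  1.57 -0.77  1.84 -0.32] 0.0 [557. 354. 384.]
-0.8 [580, 240] [ 0.71  0.63  1.51 -0.68  1.43  0.04] 0.0 [466. 484. 409.]
-0.8 [580, 240] [ 0.7   0.73  1.83 -0.98  0.8   0.72] 0.0 [402. 423. 264.]
-1.1 [530, 270] [ 0.47  0.65  1.57 -0.77  1.84 -0.32] 0.0 [557. 354. 384.]
-1.1 [530, 270] [ 0.74  0.71  1.35 -0.52  1.66  0.23] 0.0 [493. 537. 409.]
-1.1 [530, 270] [ 0.77  0.79  1.67 -0.73  1.04  0.79] 0.0 [414. 497. 264.]
-1.1 [580, 240] [ 0.47  0.65  1.57 -0.77  1.84 -0.32] 0.0 [557. 354. 384.]
-1.1 [580, 240] [ 0.66  0.73  1.31 -0.56  1.64  0.16] 0.0 [543. 507. 409.]
-1.1 [580, 240] [ 0.69  0.8   1.63 -0.76  1.02  0.73] 0.0 [464. 467. 264.]
-1.4 [530, 270] [ 0.47  0.65  1.57 -0.77  1.84 -0.32] 0.0 [557. 354. 384.]
-1.4 [530, 270] [ 0.67  0.8   1.17 -0.39  1.84  0.38] 0.0 [573. 536. 409.]
-1.4 [530, 270] [ 0.73  0.86  1.48 -0.57  1.24  0.87] 0.0 [487. 521. 264.]
-1.4 [580, 240] [ 0.47  0.65  1.57 -0.77  1.84 -0.32] 0.0 [557. 354. 384.]
-1.4 [580, 240] [ 0.6   0.82  1.11 -0.44  1.84  0.3 ] 0.0 [623. 506. 409.]
-1.4 [580, 240] [ 0.65  0.87  1.44 -0.6   1.23  0.8 ] 0.0 [537. 491. 264.]
```

```bash
python3 - <<'E'
from fk import *
D=np.radians(37)
G=[tool_from_pan(c,-1,np.radians(t),dl=D) for c,t in(([538,52,285],-65),([520,255,230],-25))]
print([g[0].round() for g in G])
plan(G,0,maxrot=9,maxd=50)
E
```

```text
[array([476., 106., 274.]), array([468., 315., 207.])]
[[[-0.16, -0.08, -0.04], [7.1, 5.2, -0.1], 0], [[-0.15, -0.09, -0.04], [7.1, 5.2, -0.1], 0], [[-0.15, -0.09, -0.05], [7.1, 5.2, -0.1], 0], [[-0.14, -0.1, -0.05], [7.1, 5.2, -0.1], 0], [[-0.14, -0.1, -0.05], [7.1, 5.2, -0.1], 0]]
[[[-0.13, -0.11, -0.05], [7.1, 5.2, -0.1], 0], [[-2.06, -3.27, 2.12], [6.4, 4.8, 0.0], 0], [[-2.25, -3.02, 2.29], [6.4, 4.8, 0.0], 0], [[-2.44, -2.76, 2.42], [6.4, 4.8, 0.0], 0], [[-2.65, -2.48, 2.5], [6.4, 4.8, 0.0], 0]]
[[[-2.86, -2.2, 2.53], [6.4, 4.8, 0.0], 0], [[0, 0, 0], [0, 0, 0], 0], [[0, 0, 0], [0, 0, 0], 0], [[0, 0, 0], [0, 0, 0], 0], [[0, 0, 0], [0, 0, 0], 0]]
```

Call:
{"op": "apply_moves", "data": {
  "increments": [
    [[-0.2, -0.1, 0], [7.1, 5.2, 0], 0],
    [[-0.2, -0.1, 0], [7.1, 5.2, 0], 0],
    [[-0.2, -0.1, -0.1], [7.1, 5.2, 0], 0],
    [[-0.1, -0.1, -0.1], [7.1, 5.2, 0], 0],
    [[-0.1, -0.1, -0.1], [7.1, 5.2, 0], 0]
  ]
}}

```text
t: 17.62
eef_pos: [476.4, 105.8, 273.6]
tcp_rot: [-2.888, -0.183, -0.389]
ft_force: [0.3, 0.4, -2.7]
opening: 0.143
```

Call:
{"op": "apply_moves", "data": {
  "increments": [
    [[-0.1, -0.1, 0], [7.1, 5.2, 0], 0],
    [[-2.1, -3.3, 2.1], [6.4, 4.8, 0], 0],
    [[-2.3, -3.0, 2.3], [6.4, 4.8, 0], 0],
    [[-2.4, -2.8, 2.4], [6.4, 4.8, 0], 0],
    [[-2.6, -2.5, 2.5], [6.4, 4.8, 0], 0]
  ]
}}

```text
t: 18.25
eef_pos: [473.6, 280.9, 228.1]
tcp_rot: [-2.181, -0.544, -0.665]
ft_force: [0.2, 0.4, -3.1]
opening: 0.14
```

```bash
python3 chk.py 9; python3 - <<'E'
from fk import *
a=cv2.resize(cv2.imread("pics/scene9.png")[130:330,180:380],(400,400),interpolation=2)
b=cv2.resize(cv2.imread("pics/top9.png")[110:230,160:280],(400,400),interpolation=2)
cv2.imwrite("pics/k.png",np.hstack([a,b]))
E
```

```text
t 18.25 p [473.6 280.9 228.1] rpy [-2.181 -0.544 -0.665] j [ 0.7    0.628  1.451 -0.563  1.645  0.1  ] F [ 0.2  0.4 -3.1] op 0.14
scene pan 0.83 [507. 214. 200.] mill dist 174 tool [43. 67.  7.]
scene lump_1 0.52 [588.  30. 119.] mill dist 35 tool [153. 253.  22.]
scene lump_1 0.41 [536.  17. 112.] mill dist 37 tool [121. 268. -19.]
top pan 0.56 [505. 213. 197.] mill dist 174 tool [41. 69.  7.]
top pan 0.22 [464. 308. 248.] mill dist 278 tool [-11. -33.  -4.]
top lump_1 0.6 [540.  21. 120.] mill dist 32 tool [126. 260. -18.]
top lump_1 0.55 [577.  57. 113.] mill dist 22 tool [129. 238.  30.]
top lump_1 0.43 [561.  83. 116.] mill dist 36 tool [105. 218.  29.]
top lump_1 0.41 [585.  27. 117.] mill dist 34 tool [152. 256.  20.]
top lump_1 0.4 [573.  80. 122.] mill dist 37 tool [118. 216.  33.]
```

View pics/k.png

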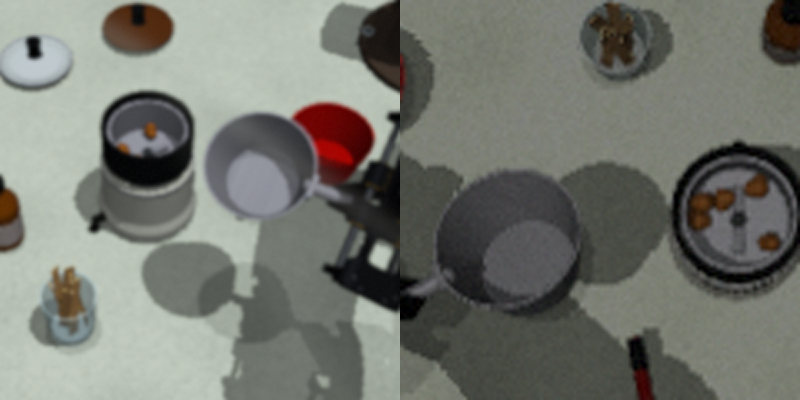

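Picture `k.png` shows all five lumps inside the chamber (top view, around (700–770, 185–245)) and the pan empty. Next I set the pan down.

```bash
python3 - <<'E'
from fk import *
D=np.radians(38)
G=[tool_from_pan([520,255,110],-1,0,dl=D)]
print([g[0].round() for g in G])
plan(G,0,maxrot=8,maxd=35)
E
```

```text
[array([478., 321.,  85.])]
[[[-1.87, 1.39, 1.87], [4.8, 3.5, -0.3], 0], [[-1.99, 1.52, 1.63], [4.8, 3.5, -0.3], 0], [[-2.09, 1.64, 1.37], [4.8, 3.5, -0.3], 0], [[-2.17, 1.73, 1.1], [4.8, 3.5, -0.3], 0], [[-2.24, 1.8, 0.82], [4.8, 3.5, -0.3], 0]]
```

Call:
{"op": "apply_moves", "data": {
  "increments": [
    [[-1.9, 1.4, 1.9], [4.8, 3.5, -0.3], 0],
    [[-2.0, 1.5, 1.6], [4.8, 3.5, -0.3], 0],
    [[-2.1, 1.6, 1.4], [4.8, 3.5, -0.3], 0],
    [[-2.2, 1.7, 1.1], [4.8, 3.5, -0.3], 0],
    [[-2.2, 1.8, 0.8], [4.8, 3.5, -0.3], 0]
  ]
}}

```text
t: 19.18
eef_pos: [481.4, 317.8, 82.8]
tcp_rot: [-1.556, -0.662, -1.021]
ft_force: [0.8, -0.1, -3.2]
opening: 0.142
```

Call:
{"op": "apply_moves", "data": {
  "increments": [
    [[0, 0, 0], [0, 0, 0], 0],
    [[0, 0, 0], [0, 0, 0], 0],
    [[0, 0, 0], [0, 0, 0], 0],
    [[0, 0, 0], [0, 0, 0], 0],
    [[0, 0, 0], [0, 0, 0], 0]
  ]
}}

```text
t: 19.8
eef_pos: [483.0, 315.5, 84.8]
tcp_rot: [-1.563, -0.664, -1.019]
ft_force: [0.2, 0.2, -2.9]
opening: 0.138
```

```bash
python3 chk.py 10 | grep -v lump; python3 - <<'E'
from fk import *
P,q=pose()
for D in (38,42,46):
    d=np.radians(D); Rp=q*R.from_euler("z",d)*R.from_euler("x",np.pi/2)
    piv=P+q.apply([0,-32,0]); o=piv+Rp.apply([98,0,-55.5])
    zz=Rp.apply([0,0,1]); ft=[o+Rp.apply([42*np.cos(a),42*np.sin(a),0]) for a in np.linspace(0,6.28,60)]
    print(D,"org",o.round(1),"tilt deg",np.degrees(np.arccos(zz[2])).round(1),zz.round(3),"lowest z",min(f[2] for f in ft).round(1))
E
```

```text
t 19.8 p [483.  315.5  84.8] rpy [-1.563 -0.664 -1.019] j [ 0.773  0.675  1.752 -0.777  1.035  0.738] F [ 0.2  0.2 -2.9] op 0.138
scene pan 0.9 [525. 267.  43.] mill dist 222 tool [24. 72.  9.]
top pan 0.82 [522. 266.  41.] mill dist 221 tool [22. 74.  6.]
38 org [524.2 249.1  54.1] tilt deg 0.3 [-0.005 -0.002  1.   ] lowest z 53.9
42 org [522.  252.6  47.4] tilt deg 4.0 [ 0.032 -0.061  0.998] lowest z 44.5
46 org [519.6 256.4  41. ] tilt deg 7.9 [ 0.068 -0.12   0.99 ] lowest z 35.2
```

```bash
python3 - <<'E'
from fk import *
P,q=pose(); show()
plan([(P+[0,0,-20],q),(P+[0,0,-52],q)],0,maxd=16)
E
```

```text
t 20.1 p [482.6 315.5  84.3] rpy [-1.564 -0.664 -1.018] j [ 0.773  0.675  1.752 -0.778  1.034  0.739] F [-0.4 -0.3 -3.3] op 0.133
[[[-0.62, 0.79, -0.01], [0.0, 0.0, 0.0], 0], [[-0.62, 0.79, -0.01], [0.0, 0.0, 0.0], 0], [[-0.99, 1.26, -0.01], [0.0, 0.0, 0.0], 0], [[-0.99, 1.26, -0.01], [0.0, 0.0, 0.0], 0], [[0, 0, 0], [0, 0, 0], 0]]
```

Call:
{"op": "apply_moves", "data": {
  "increments": [
    [[-0.6, 0.8, 0], [0, 0, 0], 0],
    [[-0.6, 0.8, 0], [0, 0, 0], 0],
    [[-0.8, 1.0, 0], [0, 0, 0], 0],
    [[-0.7, 0.9, 0], [0, 0, 0], 0],
    [[0, 0, 0], [0, 0, 0], 0]
  ]
}}

```text
t: 20.72
eef_pos: [483.6, 315.9, 37.0]
tcp_rot: [-1.563, -0.665, -1.017]
ft_force: [1.7, -0.6, -0.4]
opening: 0.139
```

```bash
python3 chk.py 11 | grep -v lump
```

```text
t 20.73 p [483.6 315.9  37. ] rpy [-1.563 -0.665 -1.017] j [ 0.773  0.748  1.77  -0.821  0.971  0.816] F [ 1.7 -0.6 -0.4] op 0.139
scene pan 0.84 [525. 259.   1.] mill dist 214 tool [33. 72.  4.]
top pan 0.93 [519. 257.   1.] mill dist 214 tool [32. 70. -2.]
```

Call:
{"op": "apply_moves", "data": {
  "increments": [
    [[-0.2, 0.2, 0], [0, 0, 0], 0],
    [[-0.2, 0.2, 0], [0, 0, 0], 0],
    [[0, 0, 0], [0, 0, 0], 0],
    [[0, 0, 0], [0, 0, 0], 0.8],
    [[0, 0, 0], [0, 0, 0], 1.6]
  ]
}}

```text
t: 21.65
eef_pos: [483.8, 317.6, 33.4]
tcp_rot: [-1.557, -0.664, -1.02]
ft_force: [0.1, -0.1, -0.7]
opening: 0.163
```

```bash
python3 chk.py 12 | grep -v lump
```

```text
t 21.65 p [483.8 317.6  33.4] rpy [-1.557 -0.664 -1.02 ] j [ 0.775  0.753  1.77  -0.825  0.965  0.825] F [ 0.1 -0.1 -0.7] op 0.163
scene pan 0.56 [521. 259.   0.] mill dist 215 tool [35. 69.  0.]
top pan 0.82 [525. 257.   2.] mill dist 212 tool [39. 70.  2.]
```

Call:
{"op": "apply_moves", "data": {
  "increments": [
    [[0, 0, 0], [0, 0, 0], 9.5],
    [[0, 0, 0], [0, 0, 0], 9.5],
    [[0, 0, 0], [0, 0, 0], 9.5],
    [[0, 0, 0], [0, 0, 0], 9.5],
    [[0, -2.0, 0], [0, 0, 0], 9.5]
  ]
}}

```text
t: 22.58
eef_pos: [476.8, 327.5, 49.0]
tcp_rot: [-1.56, -0.665, -1.019]
ft_force: [-0.2, 0.7, 0.2]
opening: 0.635
```

Call:
{"op": "apply_moves", "data": {
  "increments": [
    [[0, -4.0, 0], [0, 0, 0], 9.5],
    [[0, -5.0, 0], [0, 0, 0], 9.5],
    [[0, -5.0, 0], [0, 0, 0], 9.5],
    [[0, -5.0, 0], [0, 0, 0], 9.5],
    [[0, -4.0, 0], [0, 0, 0], 9.5]
  ]
}}

```text
t: 23.2
eef_pos: [394.7, 452.4, 240.1]
tcp_rot: [-1.562, -0.66, -1.017]
ft_force: [0.3, 0.3, -0.7]
opening: 0.997
```

```bash
python3 chk.py 13; python3 - <<'E'
from fk import *
g=[([500,120,340],down(-1.6)),([540,-150,330],down(-1.9)),([576.3,-279.8,150],down(-1.9))]
j=readout.state()["joints"]
for a in g: 
    j,c=ik(np.array(a[0]),a[1],j); print(j.round(2),round(c,5))
plan(g,9.5,maxrot=10,maxd=58)
E
```

```text
t 23.2 p [394.7 452.4 240.1] rpy [-1.562 -0.66  -1.017] j [ 1.015  0.574  1.445 -0.589  1.467  0.626] F [ 0.3  0.3 -0.7] op 0.997
scene lump_1 0.37 [538.  16. 111.] mill dist 37 tool [ 274.  375. -111.]
scene lump_1 0.36 [588.  33. 115.] mill dist 34 tool [286. 380. -59.]
top lump_1 0.6 [568.  81. 122.] mill dist 36 tool [249. 343. -50.]
top lump_1 0.58 [537.  18. 116.] mill dist 35 tool [ 275.  370. -110.]
top lump_1 0.49 [559.  81. 115.] mill dist 34 tool [241. 345. -59.]
top lump_1 0.41 [585.  28. 113.] mill dist 34 tool [287. 382. -64.]
top lump_1 0.4 [578.  56. 113.] mill dist 23 tool [264. 366. -55.]
[ 0.11  0.21  1.6  -0.    1.34  0.14] 0.0
[-0.39  0.29  1.51 -0.    1.34 -0.06] 0.0
[-0.56  0.56  1.57 -0.    1.02 -0.23] 0.0
[[[4.69, 1.77, -1.23], [-1.6, 4.6, 5.3], 9.5], [[4.91, 1.36, -0.8], [-1.6, 4.6, 5.3], 9.5], [[5.07, 0.92, -0.36], [-1.6, 4.6, 5.3], 9.5], [[5.14, 0.46, 0.07], [-1.6, 4.6, 5.3], 9.5], [[5.14, -0.02, 0.49], [-1.6, 4.6, 5.3], 9.5]]
[[[5.06, -0.51, 0.89], [-1.6, 4.6, 5.3], 9.5], [[4.9, -1.0, 1.27], [-1.6, 4.6, 5.3], 9.5], [[5.37, 0.2, 0.96], [0, 3.4, -0.0], 9.5], [[5.31, 0.2, 1.28], [0, 3.4, -0.0], 9.5], [[5.22, 0.2, 1.59], [0, 3.4, -0.0], 9.5]]
[[[5.12, 0.2, 1.9], [0, 3.4, -0.0], 9.5], [[4.99, 0.2, 2.21], [0, 3.4, -0.0], 9.5], [[2.78, 4.5, 1.91], [0.0, 0.0, 0.0], 9.5], [[2.78, 4.5, 1.91], [0.0, 0.0, 0.0], 9.5], [[2.78, 4.5, 1.91], [0.0, 0.0, 0.0], 9.5]]
[[[2.78, 4.5, 1.91], [0.0, 0.0, 0.0], 9.5], [[0, 0, 0], [0, 0, 0], 9.5], [[0, 0, 0], [0, 0, 0], 9.5], [[0, 0, 0], [0, 0, 0], 9.5], [[0, 0, 0], [0, 0, 0], 9.5]]
```

Call:
{"op": "apply_moves", "data": {
  "increments": [
    [[4.7, 1.8, -1.2], [-1.6, 4.6, 5.3], 9.5],
    [[4.9, 1.4, -0.8], [-1.6, 4.6, 5.3], 9.5],
    [[5.1, 0.9, -0.4], [-1.6, 4.6, 5.3], 9.5],
    [[5.1, 0.5, 0.1], [-1.6, 4.6, 5.3], 9.5],
    [[5.1, 0, 0.5], [-1.6, 4.6, 5.3], 9.5]
  ]
}}

```text
t: 24.12
eef_pos: [470.5, 207.6, 302.7]
tcp_rot: [-1.54, -0.176, -1.448]
ft_force: [0.7, 0.7, -0.8]
opening: 1.001
```

Call:
{"op": "apply_moves", "data": {
  "increments": [
    [[5.1, -0.5, 0.9], [-1.6, 4.6, 5.3], 9.5],
    [[4.9, -1.0, 1.3], [-1.6, 4.6, 5.3], 9.5],
    [[5.4, 0.2, 1.0], [0, 3.4, 0], 9.5],
    [[5.3, 0.2, 1.3], [0, 3.4, 0], 9.5],
    [[5.2, 0.2, 1.6], [0, 3.4, 0], 9.5]
  ]
}}

```text
t: 24.75
eef_pos: [521.4, -62.8, 319.4]
tcp_rot: [-1.592, 0.016, -1.805]
ft_force: [1.3, 0.5, -0.6]
opening: 0.997
```

```bash
python3 - <<'E'
from fk import *
show()
for n in("scene","top"):
  pic=read_camera(n)
  for t in("pan","pan_grip","lid","lid_knob"):
    for d in nets.mark_of(pic,t)[:4]:
      W=w(pic,d["point"])
      if (t[0]=="p" and 200<W[1]<400 and W[0]<600) or (t[0]=="l" and abs(W[0]-576)<50): print(n,t,round(d["confidence"],2),W.round(1))
plan([([550,-200,300],down(-1.9)),([576.3,-279.8,120],down(-1.9))],9.5,maxd=50)
E
```

```text
t 24.75 p [521.4 -62.8 319.4] rpy [-1.592  0.016 -1.805] j [-0.255  0.246  1.599  0.016  1.318 -0.025] F [ 1.3  0.5 -0.6] op 0.997
scene pan 0.94 [5.217e+02 2.594e+02 1.000e-01]
scene pan_grip 0.58 [466.1 345.3  58.6]
scene lid 0.63 [ 576.3 -279.5    2.2]
scene lid_knob 0.74 [ 578.2 -274.9   43.2]
top pan 0.83 [522.5 258.4   1.6]
top pan_grip 0.64 [465.8 341.6  56.5]
top lid_knob 0.4 [ 575.3 -281.    44.6]
[[[4.37, 0.58, 1.98], [0.4, 1.9, -0.3], 9.5], [[4.29, 0.61, 2.13], [0.4, 1.9, -0.3], 9.5], [[4.22, 0.65, 2.27], [0.4, 1.9, -0.3], 9.5], [[1.68, 4.5, 1.27], [0.0, 0.0, 0.0], 9.5], [[1.68, 4.5, 1.27], [0.0, 0.0, 0.0], 9.5]]
[[[1.68, 4.5, 1.27], [0.0, 0.0, 0.0], 9.5], [[1.68, 4.5, 1.27], [0.0, 0.0, 0.0], 9.5], [[0, 0, 0], [0, 0, 0], 9.5], [[0, 0, 0], [0, 0, 0], 9.5], [[0, 0, 0], [0, 0, 0], 9.5]]
```

Call:
{"op": "apply_moves", "data": {
  "increments": [
    [[4.4, 0.6, 2.0], [0.4, 1.9, -0.3], 9.5],
    [[4.3, 0.6, 2.1], [0.4, 1.9, -0.3], 9.5],
    [[4.2, 0.6, 2.3], [0.4, 1.9, -0.3], 9.5],
    [[1.7, 4.5, 1.3], [0, 0, 0], 9.5],
    [[1.7, 4.5, 1.3], [0, 0, 0], 9.5]
  ]
}}

```text
t: 25.88
eef_pos: [568.1, -241.7, 212.3]
tcp_rot: [-1.56, -0.002, -1.892]
ft_force: [1.0, -0.4, 0.1]
opening: 1.005
```

Call:
{"op": "apply_moves", "data": {
  "increments": [
    [[1.5, 4.0, 1.1], [0, 0, 0], 9.5],
    [[1.2, 4.0, 1.0], [0, 0, 0], 9.5],
    [[0, 0, 0], [0, 0, 0], 9.5],
    [[0, 0, 0], [0, 0, 0], 9.5],
    [[0, 0, 0], [0, 0, 0], 9.5]
  ]
}}

```text
t: 26.5
eef_pos: [581.4, -272.6, 130.6]
tcp_rot: [-1.561, -0.002, -1.889]
ft_force: [0.4, -0.4, 1.5]
opening: 0.995
```

```bash
python3 - <<'E'
from fk import *
show()
plan([([576.3,-279.5,70],down(-1.9)),([576.3,-279.5,17],down(-1.9))],9.5,maxd=30)
E
```

```text
t 26.5 p [ 581.4 -272.6  130.6] rpy [-1.561 -0.002 -1.889] j [-5.420e-01  5.740e-01  1.588e+00  1.000e-03  9.700e-01 -2.240e-01] F [ 0.4 -0.4  1.5] op 0.995
[[[0.27, 2.02, -0.11], [-0.2, 0.2, 0.0], 9.5], [[0.27, 2.02, -0.1], [-0.2, 0.2, 0.0], 9.5], [[0.27, 2.02, -0.1], [-0.2, 0.2, 0.0], 9.5], [[0, 2.65, -0.0], [0.0, 0.0, 0.0], 9.5], [[0, 2.65, -0.0], [0.0, 0.0, 0.0], 9.5]]
```

Call:
{"op": "apply_moves", "data": {
  "increments": [
    [[0.3, 2.0, -0.1], [-0.2, 0.2, 0], 9.5],
    [[0.3, 2.0, -0.1], [-0.2, 0.2, 0], 9.5],
    [[0.2, 2.0, -0.1], [-0.2, 0.2, 0], 9.5],
    [[0, 2.5, 0], [0, 0, 0], 9.5],
    [[0, 1.4, 0], [0, 0, 0], 9.5]
  ]
}}

```text
t: 27.12
eef_pos: [576.2, -279.7, 27.7]
tcp_rot: [-1.569, -0.002, -1.9]
ft_force: [-0.2, 0.9, 0.3]
opening: 1.003
```

```bash
python3 - <<'E'
from fk import *
show()
plan([([576.3,-279.5,18],down(-1.9))],9.5,maxd=30)
E
```

```text
t 27.12 p [ 576.2 -279.7   27.7] rpy [-1.569 -0.002 -1.9  ] j [-0.554  0.702  1.662 -0.003  0.775 -0.224] F [-0.2  0.9  0.3] op 1.003
[[[-0.02, 0.97, 0.01], [-0.1, 0.0, 0.1], 9.5], [[0, 0, 0], [0, 0, 0], 9.5], [[0, 0, 0], [0, 0, 0], 9.5], [[0, 0, 0], [0, 0, 0], 9.5], [[0, 0, 0], [0, 0, 0], 9.5]]
```

Call:
{"op": "apply_moves", "data": {
  "increments": [
    [[0, 0.6, 0], [0, 0, 0], 9.5],
    [[0, 0.2, 0], [0, 0, 0], 0],
    [[0, 0, 0], [0, 0, 0], 0],
    [[0, 0, 0], [0, 0, 0], 0],
    [[0, 0, 0], [0, 0, 0], 0]
  ]
}}

```text
t: 27.75
eef_pos: [576.5, -280.0, 19.6]
tcp_rot: [-1.568, -0.002, -1.9]
ft_force: [-0.2, 0.1, -0.3]
opening: 0.635
```

Call:
{"op": "apply_moves", "data": {
  "increments": [
    [[0, 0, 0], [0, 0, 0], 0],
    [[0, 0, 0], [0, 0, 0], 0],
    [[0, 0, 0], [0, 0, 0], 0],
    [[0, 0, 0], [0, 0, 0], 0],
    [[0, 0, 0], [0, 0, 0], 0]
  ]
}}

```text
t: 28.38
eef_pos: [576.6, -280.1, 20.1]
tcp_rot: [-1.568, -0.003, -1.9]
ft_force: [0.4, -0.6, 0.3]
opening: 0.23
```

Call:
{"op": "apply_moves", "data": {
  "increments": [
    [[0, 0, 0], [0, 0, 0], 0],
    [[0, 0, 0], [0, 0, 0], 0],
    [[0, 0, 0], [0, 0, 0], 0],
    [[0, 0, 0], [0, 0, 0], 0],
    [[0, 0, 0], [0, 0, 0], 0]
  ]
}}

```text
t: 29.0
eef_pos: [576.6, -280.1, 20.1]
tcp_rot: [-1.568, -0.003, -1.9]
ft_force: [-0.6, 0.3, 0.3]
opening: 0.232
```

```bash
python3 - <<'E'
from fk import *
q=pose()[1]
plan([([576,-279,90],q),([570,-230,235],q),([558,30,240],q),([557.5,47,240],q)],0,maxd=45)
E
```

```text
[[[-0.03, -3.49, -0.04], [0.0, 0.0, 0.0], 0], [[-0.03, -3.49, -0.04], [0.0, 0.0, 0.0], 0], [[-1.1, -3.63, -0.53], [0.0, 0.0, 0.0], 0], [[-1.1, -3.63, -0.53], [0.0, 0.0, 0.0], 0], [[-1.1, -3.63, -0.53], [0.0, 0.0, 0.0], 0]]
[[[-1.1, -3.63, -0.53], [0.0, 0.0, 0.0], 0], [[-4.04, -0.1, -1.59], [0.0, 0.0, 0.0], 0], [[-4.04, -0.1, -1.59], [0.0, 0.0, 0.0], 0], [[-4.04, -0.1, -1.59], [0.0, 0.0, 0.0], 0], [[-4.04, -0.1, -1.59], [0.0, 0.0, 0.0], 0]]
[[[-4.04, -0.1, -1.59], [0.0, 0.0, 0.0], 0], [[-4.04, -0.1, -1.59], [0.0, 0.0, 0.0], 0], [[-1.59, -0.01, -0.6], [0.0, 0.0, 0.0], 0], [[0, 0, 0], [0, 0, 0], 0], [[0, 0, 0], [0, 0, 0], 0]]
```

Call:
{"op": "apply_moves", "data": {
  "increments": [
    [[0, -2.0, 0], [0, 0, 0], 0],
    [[0, -4.0, 0], [0, 0, 0], 0],
    [[-1.1, -3.9, -0.5], [0, 0, 0], 0],
    [[-1.1, -3.9, -0.5], [0, 0, 0], 0],
    [[-1.1, -3.9, -0.5], [0, 0, 0], 0]
  ]
}}

```text
t: 29.62
eef_pos: [571.0, -242.3, 197.7]
tcp_rot: [-1.576, -0.001, -1.901]
ft_force: [0.2, 0.9, -1.9]
opening: 0.23
```

Call:
{"op": "apply_moves", "data": {
  "increments": [
    [[-1.1, -3.7, -0.5], [0, 0, 0], 0],
    [[-4.0, 0, -1.6], [0, 0, 0], 0],
    [[-4.0, 0, -1.6], [0, 0, 0], 0],
    [[-4.0, 0, -1.6], [0, 0, 0], 0],
    [[-4.0, 0, -1.6], [0, 0, 0], 0]
  ]
}}

```text
t: 30.25
eef_pos: [561.1, -55.0, 238.5]
tcp_rot: [-1.572, -0.001, -1.904]
ft_force: [-0.1, -0.6, -1.2]
opening: 0.23
```

Call:
{"op": "apply_moves", "data": {
  "increments": [
    [[-4.0, 0, -1.6], [0, 0, 0], 0],
    [[-3.6, 0, -1.4], [0, 0, 0], 0],
    [[0, 0, 0], [0, 0, 0], 0],
    [[0, 0, 0], [0, 0, 0], 0],
    [[0, 0, 0], [0, 0, 0], 0]
  ]
}}

```text
t: 30.88
eef_pos: [556.4, 30.7, 238.0]
tcp_rot: [-1.573, -0.002, -1.902]
ft_force: [0.2, -0.5, -1.9]
opening: 0.233
```

```bash
cat > lid.py <<'E'
from fk import *
show(); P,q=pose()
for n in("scene","top"):
  pic=read_camera(n); save(pic,n+"_lid")
  for t in("lid","lid_knob","collar_top"):
    for d in nets.mark_of(pic,t)[:5]:
      W=w(pic,d["point"])
      if d["confidence"]>.2 and np.linalg.norm(W-P)<180: print(n,t,round(d["confidence"],2),W.round(1),"tool",q.inv().apply(W-P).round(1))
E
python3 lid.py; python3 - <<'E'
from fk import *
plan([([557.5,47,240],down(-1.9))],0)
E
```

```text
t 30.88 p [556.4  30.7 238. ] rpy [-1.573 -0.002 -1.902] j [-6.300e-02  3.510e-01  1.665e+00 -1.000e-03  1.128e+00  2.690e-01] F [ 0.2 -0.5 -1.9] op 0.233
scene lid 0.71 [556.2  33.7 219.3] tool [-2.8 18.7 -1.2]
scene lid_knob 0.89 [558.8  34.2 260.6] tool [ -4.  -22.6   1.1]
scene collar_top 0.59 [559.8  31.3 219.8] tool [-1.7 18.2  3.1]
[[[-1.52, -0.2, -0.4], [0.1, -0.1, 0.1], 0], [[0, 0, 0], [0, 0, 0], 0], [[0, 0, 0], [0, 0, 0], 0], [[0, 0, 0], [0, 0, 0], 0], [[0, 0, 0], [0, 0, 0], 0]]
```

Call:
{"op": "apply_moves", "data": {
  "increments": [
    [[-1.4, 0.5, -0.4], [0, 0, 0], 0],
    [[0, 2.0, 0], [0, 0, 0], 0],
    [[0, 1.5, 0], [0, 0, 0], 0],
    [[0, 0.8, 0], [0, 0, 0], 0],
    [[0, 0, 0], [0, 0, 0], 0]
  ]
}}

```text
t: 31.9
eef_pos: [557.2, 48.6, 187.9]
tcp_rot: [-1.573, -0.001, -1.901]
ft_force: [1.0, 0.3, -1.7]
opening: 0.234
```

```bash
python3 lid.py; python3 - <<'E'
from fk import *
plan([([556.8,45,182],down(-1.9))],0)
E
```

```text
t 31.9 p [557.2  48.6 187.9] rpy [-1.573e+00 -1.000e-03 -1.901e+00] j [-0.031  0.404  1.726 -0.     1.014  0.299] F [ 1.   0.3 -1.7] op 0.234
scene lid 0.9 [558.9  51.8 167.4] tool [-3.7 20.5  0.6]
scene lid_knob 0.62 [560.1  52.1 208.3] tool [ -4.2 -20.5   1.6]
[[[0.34, 0.67, 0.05], [0.0, -0.1, 0.0], 0], [[0, 0, 0], [0, 0, 0], 0], [[0, 0, 0], [0, 0, 0], 0], [[0, 0, 0], [0, 0, 0], 0], [[0, 0, 0], [0, 0, 0], 0]]
```

Call:
{"op": "apply_moves", "data": {
  "increments": [
    [[0.55, 0, 0.05], [0, 0, 0], 0],
    [[0, 0.4, 0], [0, 0, 0], 0],
    [[0, 0.4, 0], [0, 0, 0], 0],
    [[0, 0.2, 0], [0, 0, 0], 0],
    [[0, 0, 0], [0, 0, 0], 0]
  ]
}}

```text
t: 32.92
eef_pos: [556.0, 42.4, 178.0]
tcp_rot: [-1.571, -0.0, -1.902]
ft_force: [0.7, 0.4, -1.9]
opening: 0.229
```

```bash
python3 lid.py; python3 - <<'E'
from fk import *
a=cv2.resize(cv2.imread("pics/scene_lid.png")[140:265,195:320],(400,400),interpolation=2)
b=cv2.resize(cv2.imread("pics/top_lid.png")[110:235,200:325],(400,400),interpolation=2)
cv2.imwrite("pics/m.png",np.hstack([a,b]))
E
```

```text
t 32.92 p [556.   42.4 178. ] rpy [-1.571 -0.    -1.902] j [-0.042  0.412  1.743 -0.     0.987  0.289] F [ 0.7  0.4 -1.9] op 0.229
scene lid 0.65 [557.1  42.7 158.1] tool [-0.7 19.9  1. ]
scene lid_knob 0.93 [557.6  44.4 201.3] tool [ -2.4 -23.3   0.9]
```

View pics/m.png

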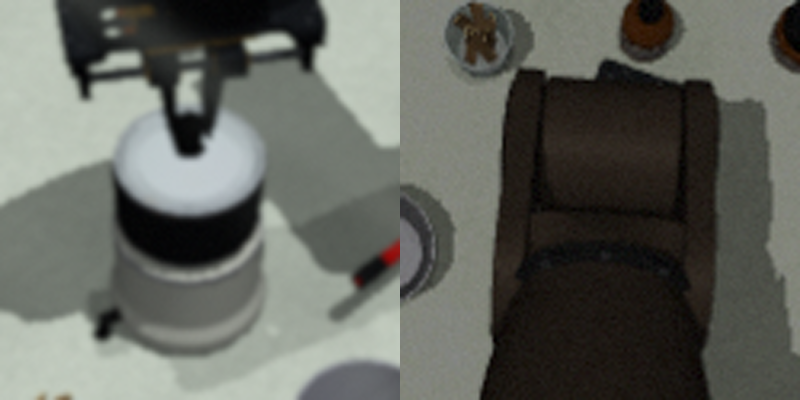

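Call:
{"op": "apply_moves", "data": {
  "increments": [
    [[0, 0.2, 0], [0, 0, 0], 0],
    [[0, 0.2, 0], [0, 0, 0], 0],
    [[0, 0.1, 0], [0, 0, 0], 0],
    [[0, 0.1, 0], [0, 0, 0], 0],
    [[0, 0, 0], [0, 0, 0], 0]
  ]
}}

```text
t: 33.95
eef_pos: [556.2, 42.4, 172.9]
tcp_rot: [-1.57, -0.0, -1.902]
ft_force: [-2.3, -0.2, 4.4]
opening: 0.231
```

Call:
{"op": "apply_moves", "data": {
  "increments": [
    [[0, 0.2, 0], [0, 0, 0], 0],
    [[0, 0.1, 0], [0, 0, 0], 0],
    [[0, 0.1, 0], [0, 0, 0], 0],
    [[0, 0, 0], [0, 0, 0], 0],
    [[0, 0, 0], [0, 0, 0], 0]
  ]
}}

```text
t: 34.58
eef_pos: [556.3, 42.4, 170.0]
tcp_rot: [-1.568, 0.0, -1.901]
ft_force: [-2.1, 0.7, 6.4]
opening: 0.233
```

Call:
{"op": "apply_moves", "data": {
  "increments": [
    [[0, 0.2, 0], [0, 0, 0], 0],
    [[0, 0.1, 0], [0, 0, 0], 0],
    [[0, 0.1, 0], [0, 0, 0], 0],
    [[0, 0, 0], [0, 0, 0], 0],
    [[0, 0, 0], [0, 0, 0], 0]
  ]
}}

```text
t: 35.2
eef_pos: [556.3, 42.4, 168.2]
tcp_rot: [-1.566, 0.001, -1.901]
ft_force: [-3.1, -0.1, 8.7]
opening: 0.235
```

Call:
{"op": "apply_moves", "data": {
  "increments": [
    [[0, 0.2, 0], [0, 0, 0], 0],
    [[0, 0.2, 0], [0, 0, 0], 0],
    [[0, 0.2, 0], [0, 0, 0], 0],
    [[0, 0.1, 0], [0, 0, 0], 0],
    [[0, 0, 0], [0, 0, 0], 0]
  ]
}}

```text
t: 35.83
eef_pos: [556.5, 42.4, 167.7]
tcp_rot: [-1.561, 0.002, -1.901]
ft_force: [-2.8, -0.7, 8.8]
opening: 0.231
```

Call:
{"op": "apply_moves", "data": {
  "increments": [
    [[0, 0.2, 0], [0, 0, 0], 0],
    [[0, 0.2, 0], [0, 0, 0], 0],
    [[0, 0.2, 0], [0, 0, 0], 0],
    [[0, 0.2, 0], [0, 0, 0], 0],
    [[0, 0.2, 0], [0, 0, 0], 0]
  ]
}}

```text
t: 36.45
eef_pos: [556.9, 42.4, 166.7]
tcp_rot: [-1.553, 0.004, -1.9]
ft_force: [-9.7, -0.0, 24.2]
opening: 0.231
```

```bash
python3 lid.py; python3 -c "
from h import *
for i in range(4): read_camera('scene'); show()"
```

```text
t 36.45 p [556.9  42.4 166.7] rpy [-1.553  0.004 -1.9  ] j [-4.200e-02  4.190e-01  1.767e+00 -1.000e-03  9.380e-01  2.890e-01] F [-9.7 -0.  24.2] op 0.231
scene lid 0.95 [555.3  44.6 149.9] tool [-1.4 16.8 -2.5]
scene lid_knob 0.83 [556.1  43.3 187.6] tool [ -0.6 -20.9  -0.7]
t 36.9 p [556.9  42.4 166.7] rpy [-1.554  0.004 -1.9  ] j [-4.200e-02  4.190e-01  1.767e+00 -1.000e-03  9.390e-01  2.890e-01] F [-9.1 -0.4 24.9] op 0.229
t 36.95 p [557.   42.4 166.7] rpy [-1.553  0.004 -1.9  ] j [-4.200e-02  4.190e-01  1.767e+00 -1.000e-03  9.380e-01  2.890e-01] F [-9.7 -0.1 25.4] op 0.232
t 37.0 p [556.9  42.4 166.7] rpy [-1.553  0.004 -1.9  ] j [-0.042  0.419  1.767 -0.002  0.938  0.289] F [-8.8 -0.9 25.9] op 0.232
t 37.05 p [556.9  42.4 166.7] rpy [-1.554  0.004 -1.9  ] j [-4.200e-02  4.190e-01  1.767e+00 -1.000e-03  9.390e-01  2.890e-01] F [-9.  -0.9 25.4] op 0.226
```

```bash
python3 - <<'E'
from h import *
p=read_camera("scene")
for t in("pan","pan_grip","bottle","jar","tumbler"):
    for d in nets.mark_of(p,t)[:2]: print(t,round(d["confidence"],2),w(p,d["point"]).round(0))
show(); env.job_done()
E
```

```text
pan 0.95 [522. 260.   1.]
pan 0.95 [298. 109.   2.]
pan_grip 0.95 [403. 130.  51.]
pan_grip 0.7 [467. 343.  59.]
bottle 0.61 [749.  -4.  -4.]
bottle 0.35 [560.  43. 148.]
jar 0.6 [ 752. -163.    1.]
tumbler 0.56 [733. 163.   2.]
t 37.35 p [556.9  42.4 166.7] rpy [-1.554  0.004 -1.9  ] j [-4.200e-02  4.190e-01  1.767e+00 -1.000e-03  9.390e-01  2.890e-01] F [-9.3 -0.4 25.3] op 0.233
the job is handed in; nothing more can be done
```

All five lumps are in the grinding chamber, the empty pan stands upright on the bench, and the lid is on the mill. I handed the job in at 37.4 s with the fingers still holding the lid down; no verdict is reported.

**Last checks**
- **Lumps:** after the pour both cameras together placed all five in the chamber, the farthest about 37 mm from the axis, and the pan looked empty. They were not rechecked once the lid was on.
- **Pan:** it stands at about (522, 260), off the spot it started from. Its underside reads about 1 mm and the handle about 58 mm above the bench, so it is upright and let go.
- **Lid:** its origin reads about 150 mm above the bench in the camera and 147 mm from the arm, which matches pressed home. It is about 3 mm off the mill's axis, and the tool is level to 0.02 rad.
- **Push:** force jumped from about 9 N to 25 N over the last millimetre, so the collar is at its stop. It held steady at about 25 N down with about 9 N sideways, below the 45 N limit. Collar travel itself could not be read directly.
- **Bottle, jar and tumbler:** all read within a few millimetres of where they started.

**What went wrong or disagreed**
- **First grasp missed:** the first close on the handle caught nothing. The visible fingertips sit about 19 mm short of the reported tool point; gripping lower worked.
- **Pan drooped in the grip:** it tipped forward by about 30 to 48 degrees while held. I allowed for this in the pour, and it levelled against the bench when set down.

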